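# Clip a control board into the sprung board holder

### The arm

A 6-joint arm with a two-finger parallel gripper is mounted at the origin on the work surface. World frame = base frame: x ahead of the robot, y to its left, z up, the work surface at z = 0. Lengths are in m, angles in rad, forces in N, time in s.
With the tool pointing down it reaches from about 0.3 to 0.875 m from the base axis. Payload 4.2 kg.
Tool frame: the origin (TCP) lies between the finger pads; the fingertips stand 19 mm ahead of it and the grasp point (between the pads) is the TCP (manip.tip_reach is the distance from the TCP to the fingertips, in m); x points along the fingers, y is the direction in which the jaws open and shut, and the axes are right-handed (so a half turn about x gives the same grasp; the last joint's range is limited). The gripper opens to 85 mm and grips with 20 to 120 N. Pads are 22 mm wide; open, the fingers measure 114 mm over their backs; the gripper's body (76 mm by 85 mm) begins 54 mm behind the grasp point. The pads swing forward as they close: fully open they stand 13 mm farther back than shut.
Start: joints at [1.24, 0.32, 1.565, -0, 1.257, -0.02], TCP at [0.176, 0.547, 0.25] pointing down, gripper open.
Joint ranges: [-3.11, 3.11], [-0.84, 2.01], [0.21, 2.61], [-1.34, 4.49], [0.05, 2.63], [-2.56, 2.56]. Speed limits (rad/s): [2.57, 2.57, 3.14, 3.14, 3.14, 3.14].

### API

Orientations are given as a rotation vector (axis times angle).
In Python, from cell import manip gives the robot as it stands.
- The arm moves only by the shell command python3 -m crank 'ROWS' [FORCE]. ROWS is JSON, a list that holds one entry, the list of rows, each a list of 7 numbers: the shift along the tool's x, y, z in m, then the turn, a rotation vector about the tool's x, y, z in rad, then the opening, from -1 (shut) to 1 (fully open), so that 0 is half open. In form: [[[dx, dy, dz, rx, ry, rz, fingers], ...]]. A call has 1 to 12 rows; each row shifts and turns the pose as measured when the row begins, along the tool's axes as they then stand; what a row does not reach is not made up. A row lasts 1/10 s, in which the tool goes at most 50 mm and 8.59 degrees, less where a joint would pass 70% of its speed; a pose out of reach is approached as far as the arm can. A call is refused whole if a number of a shift passes 0.05 or a number of a turn 0.15, either way. A call with a gripper value outside its range is refused whole. The fingers move at their own pace and stop on an object; FORCE is the grip in N (left out, the last holds). Time passes only in rows, so rows that do not move let the fingers close. It gives the time, the measured TCP pose, the force and the opening at its end, in the units of the state.
- manip.sense(): the state, without advancing time (a new reading comes with each control period).
- manip.grab_frame(name): name is "scene" or "top"; returns (picture, depth): 420x560x3 uint8, blue, green, red; 420x560 float32, m along the optical axis (not along the pixel's ray), 0 where there is no reading.
- manip.camera_info(name): a dict with "K" (3x3 intrinsics, pixels), "R" (3x3) and "t" (3): a world point X has camera coordinates R X + t. Camera axes: x right, y down, z forward; pixel columns grow to the right and rows downward; lengths in m; the calibration is good to about 2 mm. A picture is of the moment at which its call begins. camera_info takes no time and is no camera call.
- manip.job_done(): hands the job in, once; it reports no verdict.
The state is a dict: "time": time; "joints": joint angles; "dq": joint speeds; "tau": joint torques, N m; "tool_pos": TCP position; "eef_rot": TCP orientation; "wrist_force": force on the tool from outside, world axes, zero at the start; "ft_torque": the same for the moment, N m; "opening": finger opening in m.
Only numpy, scipy, OpenCV 4.12 (cv2) and the standard library are available. Lean on these libraries where they do the work, as an engineer would, in place of code of your own. Each camera call takes 0.05 s, during which the arm holds its last target.

### The job

Take the control board from the bench mat and clip it into the board holder, component side up: slip one short edge into the groove of the sprung jaw with the board tipped up, push that jaw back, lower the other short edge in front of the fixed jaw and ease the board back into its groove, gently, without ramming the spring against its stop or letting the board snap over. Leave it held level in both grooves, centred across the jaws, and let go of; leave the other things on the bench alone.

Things in the scene. Friction and masses are not known exactly. Their poses are not given: they have to be found in the camera images.
- board_mid (a point): Centre of the control board, half-way through its thickness: a green plate 140 mm long (y), 90 mm wide (x), 3.2 mm thick, 0.14 to 0.28 kg, lying flat on a 3 mm thick mat, component side (z) up. Either short edge may go to either jaw. The last 10 mm at both short edges are bare; parts beside the heat sink are at most 18 mm tall.
- heat_sink (a point): Centre of the finned aluminium heat sink fixed on the middle of the board, the thing to grasp: 36 mm along the board's length (y), 30 mm across (x), 32 mm tall. It is 17.6 mm above board_mid. The board is bare beside it for a finger: 25 mm along y and along x, 24 mm wide.
- fixed_jaw: Fixed jaw of the board holder: black bar 60 mm wide (x), 20 mm tall. Origin: centre of its groove's floor, 103 to 111 mm above the bench (the base stands firm on levelling feet); y points level along the rail to the sprung jaw, z up. Groove 5 mm deep, floor 6 mm high, sides sloping out to a mouth 13.5 mm high. Nothing rises over 11 mm above the origin. Seated, board_mid is 70 mm from it along y.
- sprung_jaw: Sprung jaw: a like bar facing the fixed one, same height and axes; origin on its groove's floor, bar on the +y side. Slides along y only. Rests 135.5 to 137 mm from the fixed origin; a seated board holds it back 3 to 4.5 mm, 5 mm more lets the other edge of the level board pass, a hard stop comes at 11.4 mm. Spring: 3 N at rest, 1 N more per mm. Over 22 N on it, or 15 N on the rigid fixed jaw, may crack the board.
- multimeter: Bystander: a grey hand multimeter, 72 x 150 x 36 mm, lying on the bench. Origin: centre of its underside.
- spray_can: Bystander: an upright metal can, 66 mm across, 170 mm tall. Origin: centre of its underside.
- wire_spool: Bystander: a small spool standing on its flange, 64 mm across, 44 mm tall. Origin: centre of its underside.
Mind the look-alikes: they are no part of the job. Leave any orange or white look-alike of the part that bears board_mid alone.

How it is judged:
On the way:
1. The sprung jaw is pushed back more than 6 mm by the board's edge in its groove while the board is still tipped by more than 2.5 degrees (distance of sprung_jaw from where it was at the start of the episode above 0.006 m and angle between board_mid's own z axis and vertical between 0.045 and 0.8 rad and contact force between board and sprung_jaw above 3 N), for 0.05 s.
At the end, for the whole second after the job is handed in: The board is let go and at rest, component side up, clamped in both grooves: its centre within 2 mm of home along the rail (70 mm from the fixed groove's floor), 2.5 mm of groove height, 8 mm of the jaws' middle sideways; level within 2.3 degrees, square to the jaws within 2.9 degrees (x of board_mid in the frame of fixed_jaw between -0.008 and 0.008 m and y of board_mid in the frame of fixed_jaw between 0.068 and 0.072 m and z of board_mid in the frame of fixed_jaw between -0.0025 and 0.0025 m and angle between board_mid's own z axis and vertical below 0.04 rad and angle between the y axis of board_mid and the y axis of fixed_jaw, either way round below 0.05 rad and contact force between board and sprung_jaw above 2 N and linear speed of board below 0.01 m/s); the robot touches nothing.
It fails at once if The board and the sprung jaw press on each other with more than 22 N (contact force between board and sprung_jaw above 22 N).
It fails at once if The board and the fixed jaw press on each other with more than 15 N (contact force between board and fixed_jaw above 15 N).
It fails at once if The multimeter is moved by more than 20 mm (distance of multimeter from where it was at the start of the episode above 0.02 m).
It fails at once if The spray can is moved by more than 20 mm (distance of spray_can from where it was at the start of the episode above 0.02 m).
It fails at once if The wire spool is moved by more than 20 mm (distance of wire_spool from where it was at the start of the episode above 0.02 m).
It also fails if it takes over 72 s, if anything falls off the work surface, if the arm or the gripper's body presses on something with over 40 N, if the wrist force passes 120 N, or if a joint passes its speed limit or range.

## Working session

There is one attempt and no reset: what is moved stays moved. The work goes in short steps, Python scripts to look and compute and a shell command to move; the robot and the scene stay as the last step left them, time stands still between calls to the robot, and variables do not carry over. Pictures are saved under pics/ and viewed, and the job is handed in when it is done.

```bash
ls; mkdir -p pics
python3 - <<'E'
from cell import manip
import cv2,numpy as np
s=manip.sense();print(s)
for n in("scene","top"):
    p,d=manip.grab_frame(n);cv2.imwrite(f"pics/{n}0.png",p);np.save(f"{n}0.npy",d);np.save(f"{n}0p.npy",p)
    print(n,manip.camera_info(n))
E
```

```text
pics
{'time': 0.0, 'joints': array([ 1.23997108e+00,  3.20295759e-01,  1.56570359e+00,  1.15908721e-06,
        1.25739058e+00, -2.00269904e-02]), 'dq': array([ 1.25493398e-03,  7.62647799e-04,  6.82018681e-04,  7.01143283e-05,
       -6.42412446e-05, -6.43217434e-04]), 'tau': array([-1.41673154e-03, -4.15521920e+01, -2.34153074e+01, -1.41863111e-04,
        8.04244046e-03, -1.35297648e-05]), 'tool_pos': array([0.17571248, 0.54701908, 0.24947048]), 'eef_rot': array([ 0.24253913,  1.55731284, -0.24532796]), 'wrist_force': array([ 0.37860646, -1.10107584,  0.24426389]), 'ft_torque': array([-0.01264963,  0.02354086,  0.00150626]), 'opening': 0.08568228314863141}
scene {'K': array([[431.24866228,   0.        , 274.96685186],
       [  0.        , 431.24866228, 214.04120886],
       [  0.        ,   0.        ,   1.        ]]), 'R': array([[-0.167146  ,  0.98581222,  0.0153783 ],
       [ 0.76670422,  0.13977063, -0.62660099],
       [-0.61986035, -0.09294324, -0.77918849]]), 't': array([ 0.17108917, -0.34148876,  1.33491198])}
top {'K': array([[391.88928348,   0.        , 270.77800452],
       [  0.        , 391.88928348, 209.65799962],
       [  0.        ,   0.        ,   1.        ]]), 'R': array([[-0.01870978, -0.99972709,  0.01398862],
       [-0.99171371,  0.01677763, -0.12736727],
       [ 0.12709782, -0.01625572, -0.99175697]]), 't': array([-0.07475255,  0.54613709,  1.00116217])}
```

View pics/scene0.png

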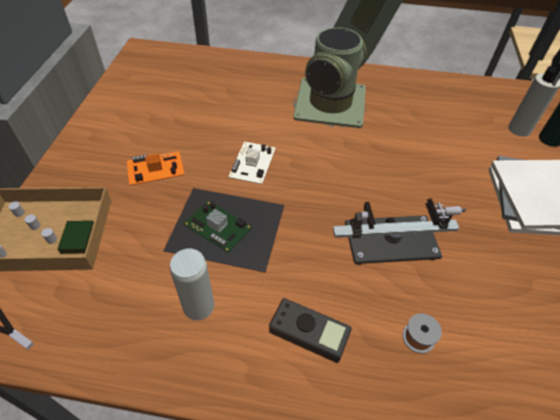

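View pics/top0.png

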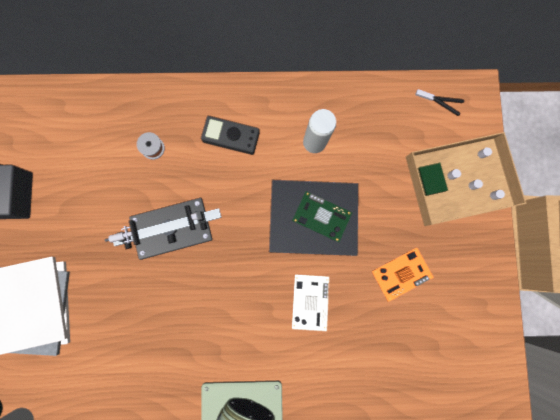

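The candidates (top view) are the green board on the mat at (322,217), the white one at (311,302), the orange one at (403,275) and a plain green block in the tray at (433,179). The green board on the black mat, with a grey heat sink, fits. I'll confirm it and the jaws in crops.

Run:
```python
import cv2,numpy as np
t=np.load("top0p.npy");s=np.load("scene0p.npy")
a=cv2.resize(t[175:265,265:365],(500,450),interpolation=cv2.INTER_CUBIC)
cv2.imwrite("pics/c_board.png",a)
b=cv2.resize(t[185:270,100:230],(780,510),interpolation=cv2.INTER_CUBIC)
cv2.imwrite("pics/c_jaw.png",b)
c=cv2.resize(s[185:275,325:475],(780,468),interpolation=cv2.INTER_CUBIC)
cv2.imwrite("pics/c_jaw2.png",c)
```

```text
(no output)
```

View pics/c_board.png

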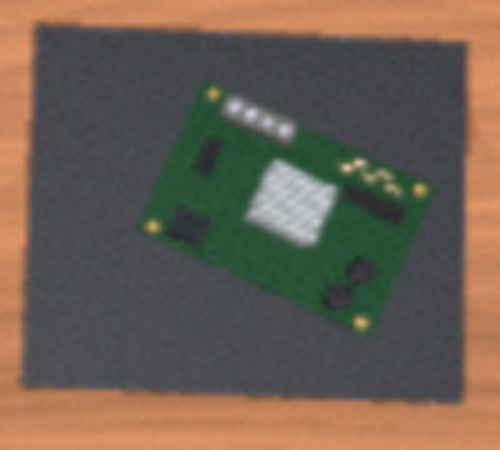

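View pics/c_jaw.png

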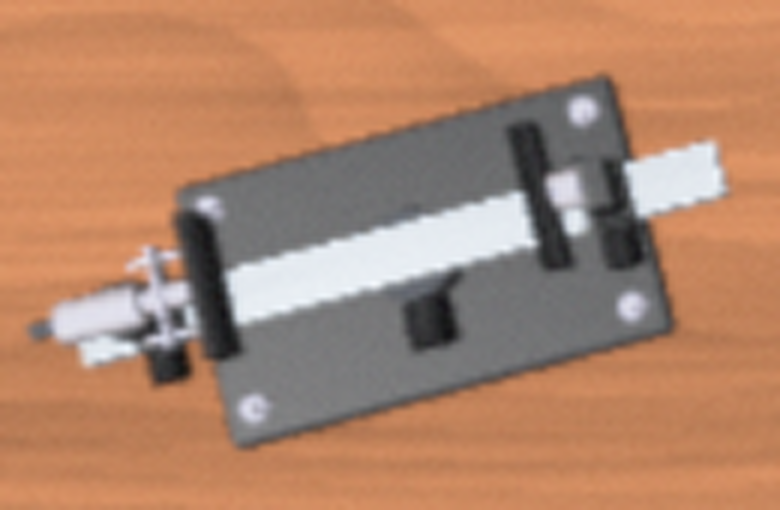

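View pics/c_jaw2.png

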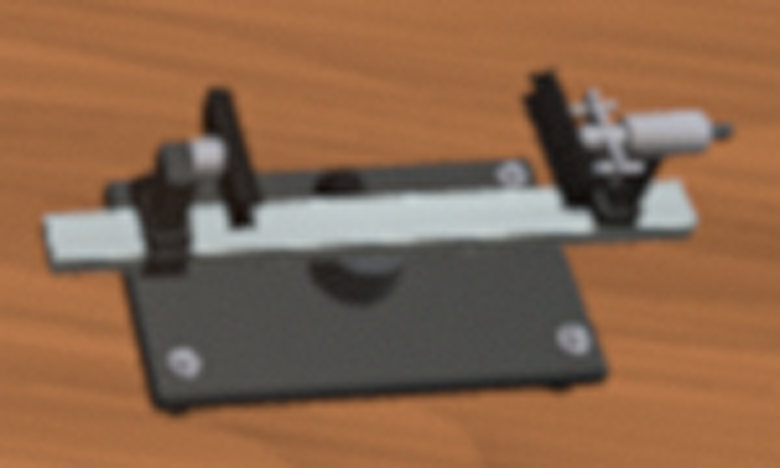

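```bash
cat > h.py <<'E'
import numpy as np,cv2
from cell import manip
def cloud(n,d,sl=None):
    c=manip.camera_info(n);K,R,t=c['K'],c['R'],c['t']
    v,u=np.mgrid[0:d.shape[0],0:d.shape[1]]
    P=np.stack([(u-K[0,2])/K[0,0]*d,(v-K[1,2])/K[1,1]*d,d],-1)
    return (P-t)@R
def ray(n,u,v,z):
    c=manip.camera_info(n);K,R,t=c['K'],c['R'],c['t']
    r=R.T@np.array([(u-K[0,2])/K[0,0],(v-K[1,2])/K[1,1],1]);o=-R.T@t
    return o+r*(z-o[2])/r[2]
def proj(n,X):
    c=manip.camera_info(n);q=c['K']@(c['R']@np.asarray(X)+c['t']);return q[:2]/q[2]
E
python3 - <<'E'
from h import *
for n,(a,b,c,e) in (("top",(185,270,100,230)),("scene",(185,275,325,475))):
    d=np.load(n+"0.npy");p=np.load(n+"0p.npy");P=cloud(n,d)
    # board
    g=(p[...,1].astype(int)>p[...,2]+15)&(p[...,1].astype(int)>p[...,0]+5)
    z=P[...,2]
    print(n,"bench z",np.median(z[(z<.03)&(z>-.03)]))
    sub=P[a:b,c:e];zz=sub[...,2];m=zz>.075
    im=cv2.resize(np.clip(zz/0.15*255,0,255).astype(np.uint8),None,fx=6 if n=="top" else 5.2,fy=6 if n=="top" else 5.2,interpolation=cv2.INTER_NEAREST)
    cv2.imwrite(f"pics/z_{n}.png",cv2.applyColorMap(im,cv2.COLORMAP_JET))
    cl,lab,st,ce=cv2.connectedComponentsWithStats(m.astype(np.uint8))
    for i in range(1,cl):
        if st[i,4]>8:
            q=sub[lab==i];print(i,st[i],q.min(0).round(4),q.max(0).round(4),q.mean(0).round(4))
    m=zz>.105;print("max",np.sort(zz[m])[-30:].round(4))
E
```

```text
top bench z -3.341421452895102e-05
13 [ 84  20  20  25 236] [ 0.413  -0.0676  0.076 ] [0.549  0.1276 1.0635] [0.5201 0.1057 0.1205]
24 [  4  35  36  29 417] [ 0.413  -0.0676  0.075 ] [0.516  0.3201 1.0635] [0.4794 0.2657 0.1192]
max [1.0635 1.0635 1.0635 1.0635 1.0635 1.0635 1.0635 1.0635 1.0635 1.0635
 1.0635 1.0635 1.0635 1.0635 1.0635 1.0635 1.0635 1.0635 1.0635 1.0635
 1.0635 1.0635 1.0635 1.0635 1.0635 1.0635 1.0635 1.0635 1.0635 1.0635]
scene bench z 0.0008255243115091939
10 [100  14  41  27 550] [0.4537 0.0031 0.075 ] [1.1179 0.3194 0.8235] [0.4841 0.2674 0.1114]
11 [ 27  17  23  29 365] [0.4864 0.0031 0.0753] [1.1179 0.1259 0.8235] [0.5284 0.1039 0.1124]
max [0.8235 0.8235 0.8235 0.8235 0.8235 0.8235 0.8235 0.8235 0.8235 0.8235
 0.8235 0.8235 0.8235 0.8235 0.8235 0.8235 0.8235 0.8235 0.8235 0.8235
 0.8235 0.8235 0.8235 0.8235 0.8235 0.8235 0.8235 0.8235 0.8235 0.8235]
```

View pics/z_top.png

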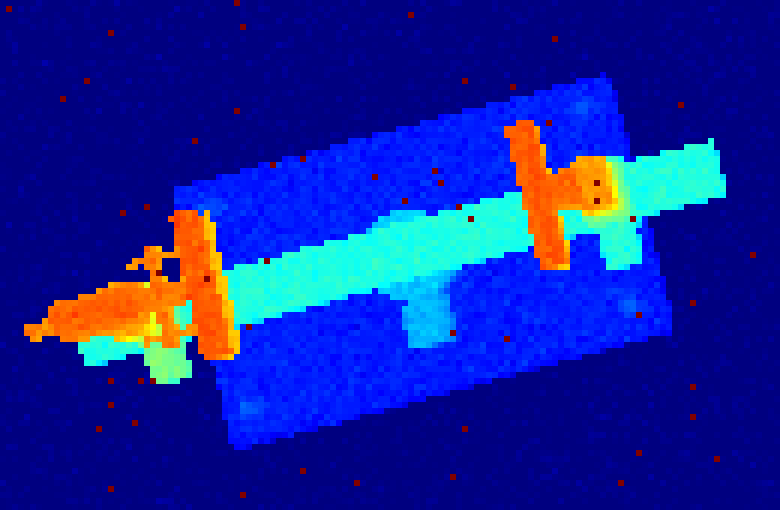

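View pics/z_scene.png

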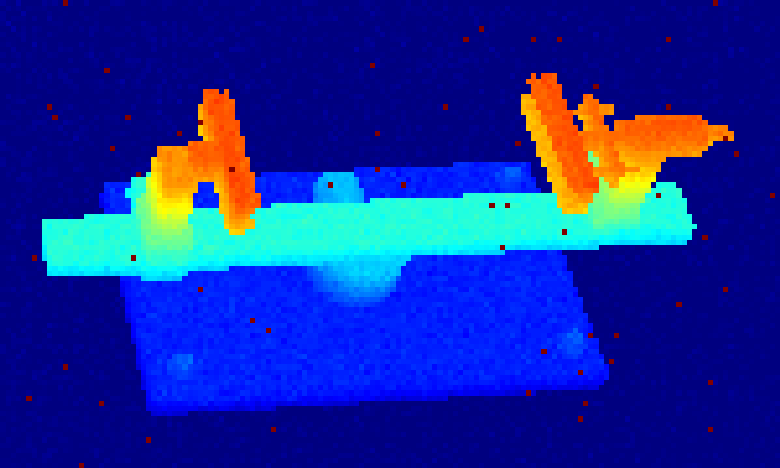

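Run:
```python
from h import *
for n,(a,b,c,e) in (("top",(185,270,100,230)),("scene",(185,275,325,475))):
    d=np.load(n+"0.npy");p=np.load(n+"0p.npy");P=cloud(n,d)
    sub=P[a:b,c:e].reshape(-1,3);col=p[a:b,c:e].reshape(-1,3).astype(int)
    z=sub[:,2];
    rail=sub[(z>.066)&(z<.085)&(col.min(1)>140)]
    print(n,"rail z",np.median(rail[:,2]), "mean",rail.mean(0).round(4))
    m=rail[:,:2].mean(0);rr=cv2.fitLine(rail[:,:2].astype(np.float32),cv2.DIST_HUBER,0,.01,.01).ravel()
    ax=rr[:2]*np.sign(rr[1]);print("axis",ax,np.degrees(np.arctan2(ax[0],ax[1])))
    px=np.array([ax[1],-ax[0]]) 
    S=(sub[:,:2]-m)@ax;T=(sub[:,:2]-m)@px
    dark=(col.max(1)<70)
    for nm,sg in(("R",-1),("L",1)):
        k=(z>.09)&(z<.13)&dark&(S*sg>30e-3)
        # bar only: exclude central
        q=k&(abs(T)<.033)
        zz=z[q];top=np.percentile(zz,97)
        kk=q&(z>top-.008)
        pts=sub[kk]
        l=cv2.fitLine(pts[:,:2].astype(np.float32),cv2.DIST_HUBER,0,.01,.01).ravel()
        dd=l[:2]*np.sign(l[0])
        print(nm,kk.sum(),"ztop",top.round(4),"S med",np.percentile(S[kk],[2,50,98]).round(4),"T rng",np.percentile(T[kk],[1,50,99]).round(4),"bar perp ang",np.degrees(np.arctan2(-dd[1],dd[0])).round(2),"pt",l[2:].round(4),"Tmean",T[kk].mean())
```

```text
top rail z 0.07156620313500112 mean [0.5143 0.1038 0.0716]
axis [0.27154115 0.96242684] 15.755994Traceback (most recent call last):
  File "<stdin>", line 17, in <module>
    return _quantile_unchecked(
        a, q, axis, out, overwrite_input, method, keepdims, weights)
    return _ureduce(a,
                    func=_quantile_ureduce_func,
    ...<5 lines>...
                    overwrite_input=overwrite_input,
                    method=method)
    r = func(a, **kwargs)
    result = _quantile(arr,
                       quantiles=q,
    ...<2 lines>...
                       out=out,
                       weights=wgt)
    slices_having_nans = np.isnan(arr[-1, ...])
                                  ~~~^^^^^^^^^
IndexError: index -1 is out of bounds for axis 0 with size 0
```

Run:
```python
from h import *
for n,(a,b,c,e) in (("top",(185,270,100,230)),("scene",(185,275,325,475))):
    d=np.load(n+"0.npy");p=np.load(n+"0p.npy");P=cloud(n,d)
    sub=P[a:b,c:e].reshape(-1,3);col=p[a:b,c:e].reshape(-1,3).astype(int)
    z=sub[:,2]
    br=(col.min(1)>120)
    print(n,np.histogram(z[br],bins=np.arange(0,.14,.01)))
    k=br&(z>.055)&(z<.085)
    rail=sub[k];print("rail z",np.median(rail[:,2]),rail.mean(0),k.sum())
    rr=cv2.fitLine(rail[:,:2].astype(np.float32),cv2.DIST_HUBER,0,.01,.01).ravel()
    ax=rr[:2]*np.sign(rr[1]);m=rr[2:];print("axis",ax,np.degrees(np.arctan2(-ax[0],ax[1])),m)
    px=np.array([ax[1],-ax[0]]);m0=np.array([.5,.187]);m=m+ax*((m0-m)@ax)
    S=(sub[:,:2]-m)@ax;T=(sub[:,:2]-m)@px
    dark=(col.max(1)<90)
    for nm,sg in(("R",-1),("L",1)):
        q=(z>.09)&(z<.13)&dark&(S*sg>.03)&(S*sg<.1)&(abs(T)<.04)
        top=np.percentile(z[q],97);kk=q&(z>top-.006)
        pts=sub[kk]
        l=cv2.fitLine(pts[:,:2].astype(np.float32),cv2.DIST_HUBER,0,.01,.01).ravel()
        dd=l[:2]*np.sign(l[0])
        print(nm,kk.sum(),"ztop",top.round(4),"S",np.percentile(S[kk],[2,50,98]).round(4),"T",np.percentile(T[kk],[1,50,99]).round(4),"ang",np.degrees(np.arctan2(dd[1],dd[0])).round(2),"pt",l[2:].round(4))
    # other tall things
    o=(z>.1)&(z<.2)&~dark
    print("nondark tall",z[o].max(),np.sort(z[o])[-10:].round(4))
    o=(z>.095)&(z<.2)&(abs(S)>.075)
    for s0 in np.arange(-.13,.14,.008):
        kq=(z>.085)&(z<.2)&(S>=s0)&(S<s0+.008)
        if kq.sum()>2: print(round(s0,3),kq.sum(),"z",z[kq].max().round(4),"T",T[kq].min().round(3),T[kq].max().round(3),end=" | ")
    print()
```

```text
top (array([ 18,  28, 518,  15,  11, 240, 473,   5,   1,   3,  28, 214,   5,
         0]), array([0.  , 0.01, 0.02, 0.03, 0.04, 0.05, 0.06, 0.07, 0.08, 0.09, 0.1 ,
       0.11, 0.12, 0.13, 0.14]))
rail z 0.06095528898424733 [0.50496976 0.17098226 0.0609299 ] 700
axis [-0.25739938  0.96630514] 14.915806 [0.50685614 0.16415468]
R 99 ztop 0.1208 S [-0.0793 -0.0747 -0.0689] T [-0.0294  0.0043  0.0294] ang 15.22 pt [0.5216 0.1158]
L 86 ztop 0.1208 S [0.0583 0.0623 0.0662] T [-0.0275  0.0002  0.0292] ang 13.82 pt [0.4851 0.2476]
nondark tall 0.12381449380421625 [0.1203 0.1205 0.1205 0.1206 0.1206 0.121  0.1225 0.1229 0.1235 0.1238]
-0.106 26 z 0.1117 T -0.011 0.009 | -0.098 35 z 0.1178 T -0.011 0.011 | -0.09 24 z 0.1195 T -0.01 0.007 | -0.082 84 z 0.1212 T -0.03 0.03 | -0.074 57 z 0.1212 T -0.03 0.029 | 0.054 83 z 0.1229 T -0.027 0.031 | 0.062 85 z 0.1238 T -0.028 0.032 | 0.07 20 z 0.1168 T -0.016 0.019 | 0.078 53 z 0.1181 T -0.019 0.023 | 0.086 36 z 0.1196 T -0.015 0.019 | 0.094 36 z 0.1206 T -0.009 0.012 | 0.102 30 z 0.1198 T -0.008 0.013 | 0.11 27 z 0.1235 T -0.006 0.011 | 0.118 19 z 0.
[... 577 characters left out ...]
2  0.0307] ang 13.64 pt [0.4864 0.2479]
nondark tall 0.1204419283844935 [0.1197 0.1197 0.1198 0.12   0.1201 0.1201 0.1201 0.1201 0.1202 0.1204]
-0.106 58 z 0.1134 T -0.01 0.012 | -0.098 63 z 0.1188 T -0.01 0.012 | -0.09 30 z 0.1197 T -0.006 0.009 | -0.082 137 z 0.1232 T -0.031 0.031 | -0.074 47 z 0.1202 T -0.032 0.03 | 0.054 126 z 0.1217 T -0.031 0.03 | 0.062 97 z 0.1226 T -0.031 0.031 | 0.07 19 z 0.1158 T -0.016 0.017 | 0.078 67 z 0.1188 T -0.021 0.021 | 0.086 48 z 0.1189 T -0.018 0.017 | 0.094 57 z 0.1201 T -0.009 0.012 | 0.102 38 z 0.1201 T -0.008 0.012 | 0.11 32 z 0.1198 T -0.007 0.01 | 0.118 18 z 0.1202 T -0.005 0.008 | 0.126 11 z 0.1162 T -0.004 0.003 | 0.134 3 z 0.113 T -0.002 0.001 |
```

Run:
```python
from h import *
from scipy.spatial.transform import Rotation as Ro
s=manip.sense();print(Ro.from_rotvec(s['eef_rot']).as_matrix().round(3))
for n,(a,b,c,e) in (("top",(180,260,275,360)),("scene",(190,260,170,265))):
    d=np.load(n+"0.npy");p=np.load(n+"0p.npy");P=cloud(n,d)
    hsv=cv2.cvtColor(p,cv2.COLOR_BGR2HSV)
    m=np.zeros(p.shape[:2],np.uint8);m[a:b,c:e]=(cv2.inRange(hsv,(40,80,20),(85,255,255))[a:b,c:e]>0)
    m=cv2.morphologyEx(m,cv2.MORPH_CLOSE,np.ones((9,9)))
    m=cv2.morphologyEx(m,cv2.MORPH_OPEN,np.ones((3,3)))
    cs,_=cv2.findContours(m,cv2.RETR_EXTERNAL,cv2.CHAIN_APPROX_NONE);ct=max(cs,key=cv2.contourArea)
    z=P[...,2];g=(m>0)&(hsv[...,1]>120)
    print(n,"board z med",np.median(z[g]),"mat",np.median(z[a:b,c:e][(m[a:b,c:e]==0)&(z[a:b,c:e]<.02)]))
    zt=0.0062
    W=np.array([ray(n,u,v,zt)[:2] for u,v in ct[:,0,:].astype(float)]).astype(np.float32)
    r=cv2.minAreaRect(W*1000);print(r);bx=cv2.boxPoints(r)/1000
    e1=bx[1]-bx[0];e2=bx[2]-bx[1];L=e1 if np.linalg.norm(e1)>np.linalg.norm(e2) else e2
    L=L*np.sign(L[1]);print("ang of y axis from +y towards -x",np.degrees(np.arctan2(-L[0],L[1])))
    t=(z>.025)&(z<.05);t2=np.zeros_like(t);t2[a:b,c:e]=t[a:b,c:e]
    q=P[t2&(z>.03)];print("sink top z",np.percentile(q[:,2],[10,50,95]),"ctr",q[q[:,2]>np.median(q[:,2])-.003].mean(0))
```

```text
[[-0.     0.306  0.952]
 [-0.001  0.952 -0.306]
 [-1.    -0.002 -0.   ]]
top board z med 0.005693070151378312 mat 0.0023395338239441434
((528.3919677734375, -223.404541015625), (138.88937377929688, 89.97247314453125), 63.86708068847656)
ang of y axis from +y towards -x -26.132915
sink top z [0.03148346 0.036204   0.04003761] ctr [ 0.52878144 -0.222282    0.03691697]
scene board z med 0.0073477876329636205 mat 0.0035136700189451415
((525.2147216796875, -224.1617889404297), (138.69659423828125, 88.11821746826172), 63.787540435791016)
ang of y axis from +y towards -x -26.212467
sink top z [0.03335155 0.03774471 0.04051443] ctr [ 0.52733275 -0.22461361  0.03822325]
```

```bash
cat >> h.py <<'E'
from scipy.spatial.transform import Rotation as Ro
AX=np.array([-.252,.968,0]);PX=np.array([.968,.252,0])
def st():
    s=manip.sense();R=Ro.from_rotvec(s['eef_rot']).as_matrix()
    print("t",round(s['time'],2),"p",s['tool_pos'].round(4),"F",s['wrist_force'].round(2),"Fax",round(s['wrist_force']@AX,2),"tq",s['ft_torque'].round(3),"op",round(s['opening'],4),"q",s['joints'].round(2))
    print(" yaw(y to -x)deg",np.degrees(np.arctan2(-R[0,1],R[1,1])).round(2),"tilt y-axis elev",np.degrees(np.arcsin(R[2,1])).round(2),"z elev",np.degrees(np.arcsin(R[2,2])).round(2))
    return s,R
def to(X):
    s,R=st();d=R.T@(np.asarray(X)-s['tool_pos']);print("shift tool",d.round(4),"norm",np.linalg.norm(d).round(4));return d
E
python3 -c "
from h import *
d=to([.4932,.2182,.19]);print(d/10)
print(Ro.from_rotvec(manip.sense()['eef_rot']).as_matrix().T@AX)"
```

```text
t 0.1 p [0.1757 0.5471 0.2496] F [ 0.06 -0.41 -0.33] Fax -0.41 tq [ 0.003  0.06  -0.04 ] op 0.0851 q [ 1.24  0.32  1.57 -0.    1.26 -0.02]
 yaw(y to -x)deg -17.81 tilt y-axis elev -0.09 z elev -0.0
shift tool [ 0.0599 -0.216   0.4028] norm 0.461
[ 0.00598998 -0.02159642  0.0402849 ]
[-0.00129702  0.84456829 -0.5359391 ]
```

```bash
python3 -m crank '[[[0,-0.0216,0.04,0,0,0,-1],[0.003,-0.0216,0.04,0,0,0,-1],[0.006,-0.0216,0.04,0,0,0,-1],[0.006,-0.0216,0.04,0,0,0,-1],[0.006,-0.0216,0.04,0,0,0,-1],[0.006,-0.0216,0.04,0,0,0,-1],[0.006,-0.0216,0.04,0,0,0,-1],[0.006,-0.0216,0.04,0,0,0,-1],[0.006,-0.0216,0.04,0,0,0,-1],[0.006,-0.0216,0.04,0,0,0,-1],[0,0,0,0,0,0,-1]]]' 40; python3 -c "
from h import *
d=to([.4932,.2182,.126])"
```

```text
time: 1.2
tool_pos: [0.5007, 0.208, 0.1921]
eef_rot: [0.236, 1.561, -0.242]
wrist_force: [-1.0, -0.4, -0.9]
opening: -0.0001
t 1.2 p [0.5007 0.208  0.1921] F [-1.   -0.39 -0.9 ] Fax -0.13 tq [0.016 0.02  0.048] op -0.0001 q [ 0.37  0.32  1.73 -0.    1.11 -0.89]
 yaw(y to -x)deg -17.46 tilt y-axis elev -0.26 z elev -0.16
shift tool [ 0.0661  0.0078 -0.01  ] norm 0.0673
```

```bash
python3 -m crank '[[[0.02,0.004,-0.005,0,0,0,-1],[0.02,0.004,-0.005,0,0,0,-1],[0.016,0,0,0,0,0,-1],[0.01,0,0,0,0,0,-1],[0,0,0,0,0,0,-1]]]'
python3 - <<'E'
from h import *
d=to([.4932,.2182,.126])
for n in("top","scene"):
    p,_=manip.grab_frame(n);cv2.imwrite(f"pics/{n}1.png",cv2.resize(p[170:280,90:240] if n=="top" else p[165:275,325:475],(750,550),interpolation=cv2.INTER_CUBIC))
E
```

```text
time: 1.7
tool_pos: [0.4924, 0.2182, 0.123]
eef_rot: [0.239, 1.563, -0.246]
wrist_force: [0.1, 1.3, 0.4]
opening: 0.0004
t 1.7 p [0.4924 0.2182 0.123 ] F [0.12 1.25 0.36] Fax 1.18 tq [0.038 0.011 0.052] op 0.0004 q [ 0.4   0.38  1.82 -0.    0.94 -0.87]
 yaw(y to -x)deg -17.7 tilt y-axis elev -0.3 z elev -0.31
shift tool [-0.003   0.0002  0.0008] norm 0.0031
```

View pics/scene1.png

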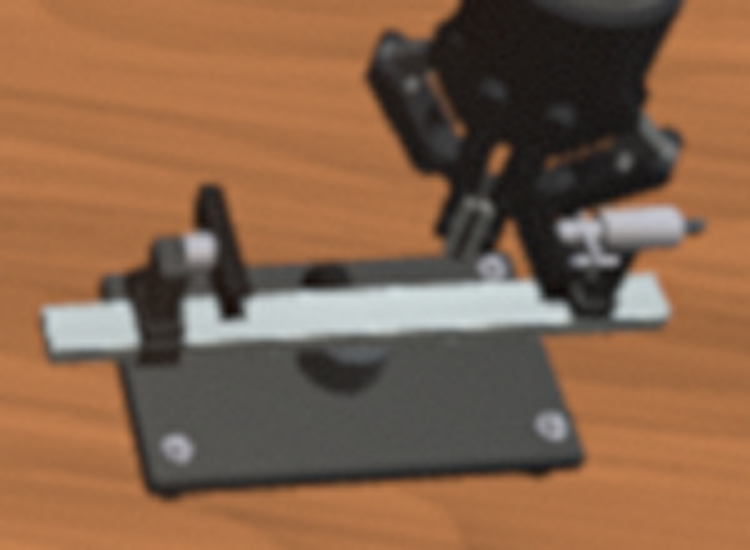

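The shut fingers, around (475,240), are inside the jaws and clear of the bar on the right. Next I push towards that bar in small steps.

```bash
python3 -m crank '[[[0,0.0017,-0.0011,0,0,0,-1],[0,0.0017,-0.0011,0,0,0,-1],[0,0.0017,-0.0011,0,0,0,-1]]]' ; python3 -m crank '[[[0,0.0017,-0.0011,0,0,0,-1],[0,0.0017,-0.0011,0,0,0,-1],[0,0.0008,-0.0005,0,0,0,-1]]]' ;python3 -m crank '[[[0,0.0008,-0.0005,0,0,0,-1],[0,0.0008,-0.0005,0,0,0,-1]]]'
```

```text
time: 2.1
tool_pos: [0.493, 0.2255, 0.1268]
eef_rot: [0.243, 1.557, -0.243]
wrist_force: [0.5, 0.4, -0.0]
opening: -0.0003
time: 2.4
tool_pos: [0.492, 0.2312, 0.1278]
eef_rot: [0.243, 1.555, -0.242]
wrist_force: [-0.7, -0.1, 0.2]
opening: -0.0001
time: 2.6
tool_pos: [0.4916, 0.2325, 0.1277]
eef_rot: [0.241, 1.555, -0.242]
wrist_force: [0.9, -3.4, -0.8]
opening: 0.0002
```

```bash
python3 -m crank '[[[0,0.0008,-0.0005,0,0,0,-1],[0,0,0,0,0,0,-1]]]' ; python3 -m crank '[[[0,0.0012,-0.0008,0,0,0,-1],[0,0,0,0,0,0,-1]]]'
```

```text
time: 2.8
tool_pos: [0.4916, 0.2325, 0.1276]
eef_rot: [0.239, 1.554, -0.243]
wrist_force: [0.0, -3.2, 0.1]
opening: 0.0006
time: 3.0
tool_pos: [0.4915, 0.2332, 0.1276]
eef_rot: [0.238, 1.553, -0.244]
wrist_force: [1.5, -3.0, 0.2]
opening: 0.0001
```

```bash
python3 -m crank '[[[0,0.0017,-0.0011,0,0,0,-1],[0,0,0,0,0,0,-1]]]'
```

```text
time: 3.2
tool_pos: [0.4911, 0.2346, 0.1276]
eef_rot: [0.237, 1.553, -0.245]
wrist_force: [1.6, -4.3, 0.4]
opening: 0.0003
```

```bash
python3 -m crank '[[[0,0.0017,-0.0011,0,0,0,-1],[0,0.0017,-0.0011,0,0,0,-1],[0,0,0,0,0,0,-1]]]'
python3 - <<'E'
from h import *
st()
p,_=manip.grab_frame("top");cv2.imwrite("pics/top2.png",cv2.resize(p[170:280,90:240],(750,550),interpolation=cv2.INTER_CUBIC))
E
```

```text
time: 3.5
tool_pos: [0.4906, 0.2366, 0.1276]
eef_rot: [0.233, 1.551, -0.247]
wrist_force: [2.1, -6.0, 0.8]
opening: 0.0002
t 3.5 p [0.4906 0.2366 0.1276] F [ 2.13 -6.    0.84] Fax -6.34 tq [-1.03  -0.369  0.031] op 0.0002 q [ 0.43  0.38  1.81 -0.01  0.95 -0.82]
 yaw(y to -x)deg -17.52 tilt y-axis elev -0.47 z elev 0.43
```

Confirmed: the +y jaw (top pixel ~(135,232)) gives at about 1 N/mm, so it is the sprung one. Now back off and go to the board.

```bash
python3 -m crank '[[[0,-0.008,0.005,0,0,0,-1],[-0.01,-0.008,0.005,0,0,0,-1],[-0.04,0,0,0,0,0,-0.5],[-0.04,0,0,0,0,0,0],[-0.02,0,0,0,0,0,0.18],[0,0,0,0,0,0,0.18]]]'; python3 -c "
from h import *
d=to([.5275,-.2233,.11])"
```

```text
time: 4.15
tool_pos: [0.4943, 0.2196, 0.2434]
eef_rot: [0.241, 1.556, -0.243]
wrist_force: [-0.3, 0.5, 0.7]
opening: 0.0502
t 4.15 p [0.4943 0.2196 0.2434] F [-0.28  0.48  0.67] Fax 0.54 tq [-0.068 -0.033 -0.003] op 0.0502 q [ 0.4   0.27  1.65 -0.    1.22 -0.86]
 yaw(y to -x)deg -17.7 tilt y-axis elev -0.06 z elev 0.09
shift tool [ 0.1341 -0.4117  0.1661] norm 0.4637
```

```bash
python3 -m crank '[[[0,-0.041,0.0166,0,0,0,0.18],[0,-0.041,0.0166,0,0,0,0.18],[0,-0.041,0.0166,0,0,0,0.18],[0,-0.041,0.0166,0,0,0,0.18],[0.02,-0.041,0.0166,0,0,0,0.18],[0.02,-0.041,0.0166,0,0,0,0.18],[0.02,-0.041,0.0166,0,0,0,0.18],[0.02,-0.041,0.0166,0,0,0,0.18],[0.02,-0.041,0.0166,0,0,0,0.18],[0.02,-0.041,0.0166,0,0,0,0.18],[0,0,0,0.075,0,0,0.18],[0,0,0,0.075,0,0,0.18]]]'; python3 -c "
from h import *
d=to([.5275,-.2233,.07])"
```

```text
time: 5.35
tool_pos: [0.5253, -0.232, 0.1082]
eef_rot: [0.378, 1.546, -0.352]
wrist_force: [0.3, -0.5, -0.5]
opening: 0.0507
t 5.35 p [ 0.5253 -0.232   0.1082] F [ 0.25 -0.54 -0.49] Fax -0.59 tq [-0.05   0.006  0.034] op 0.0507 q [-0.44  0.45  1.76  0.02  0.95 -1.56]
 yaw(y to -x)deg -26.66 tilt y-axis elev 0.82 z elev -0.54
shift tool [ 0.0383  0.0082 -0.0016] norm 0.0392
```

```bash
python3 -m crank '[[[0.01,0.004,-0.0008,0.005,-0.009,-0.014,0.18],[0.018,0.004,-0.0008,0,0,0,0.18],[0.01,0,0,0,0,0,0.18],[0,0,0,0,0,0,0.18]]]'
python3 - <<'E'
from h import *
d=to([.5275,-.2233,.028])
p,_=manip.grab_frame("scene");cv2.imwrite("pics/scene3.png",cv2.resize(p[150:270,150:300],(750,600),interpolation=cv2.INTER_CUBIC))
E
```

```text
time: 5.75
tool_pos: [0.5246, -0.2241, 0.0649]
eef_rot: [0.377, 1.544, -0.371]
wrist_force: [-0.1, -0.5, 0.5]
opening: 0.0503
t 5.75 p [ 0.5246 -0.2241  0.0649] F [-0.07 -0.51  0.47] Fax -0.47 tq [-0.031  0.085 -0.008] op 0.0503 q [-0.43  0.49  1.81  0.    0.84 -1.52]
 yaw(y to -x)deg -27.32 tilt y-axis elev 0.14 z elev -0.39
shift tool [0.0369 0.0019 0.0024] norm 0.037
```

View pics/scene3.png

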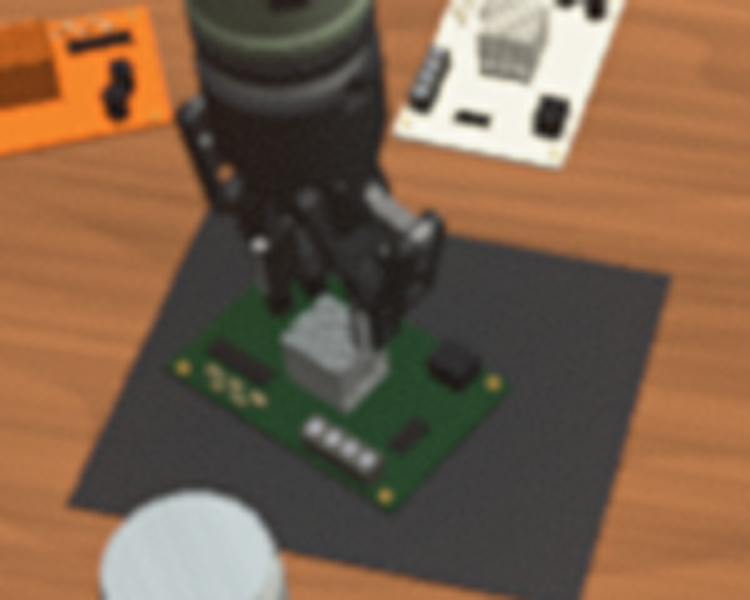

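The fingers at (275,270) and (380,310) straddle the sink along the board's length. Descending.

```bash
python3 -m crank '[[[0.012,0.001,0.0015,-0.02,-0.006,0,0.18],[0.012,0.001,0.001,0,0,0,0.18],[0.008,0,0,0,0,0,0.18],[0.003,0,0,0,0,0,0.18],[0,0,0,0,0,0,0.18]]]'; python3 -c "
from h import *
d=to([.5275,-.2233,.028])"
```

```text
time: 6.3
tool_pos: [0.5297, -0.2243, 0.0308]
eef_rot: [0.36, 1.536, -0.357]
wrist_force: [-1.0, -0.1, -0.4]
opening: 0.0505
t 6.3 p [ 0.5297 -0.2243  0.0308] F [-0.98 -0.1  -0.4 ] Fax 0.15 tq [ 0.054 -0.011  0.045] op 0.0505 q [-0.42  0.54  1.84  0.    0.76 -1.54]
 yaw(y to -x)deg -26.21 tilt y-axis elev 0.18 z elev 0.25
shift tool [ 0.0028 -0.0001 -0.0024] norm 0.0037
```

```bash
python3 -m crank '[[[0.0025,0,-0.0015,0,0,0,0.18],[0,0,0,0,0,0,0.18],[0,0,0,0,0,0,-0.3],[0,0,0,0,0,0,-0.4],[0,0,0,0,0,0,-0.4],[0,0,0,0,0,0,-0.4],[0,0,0,0,0,0,-0.4]]]' 60; python3 -c "
from h import *
d=st()"
```

```text
time: 7.0
tool_pos: [0.5288, -0.2238, 0.0292]
eef_rot: [0.36, 1.534, -0.357]
wrist_force: [1.0, -0.0, 0.1]
opening: 0.0352
t 7.0 p [ 0.5288 -0.2238  0.0292] F [ 0.97 -0.04  0.1 ] Fax -0.29 tq [0.045 0.06  0.019] op 0.0352 q [-0.42  0.54  1.84  0.    0.75 -1.54]
 yaw(y to -x)deg -26.23 tilt y-axis elev 0.18 z elev 0.36
```

```bash
python3 -m crank '[[[0,0,0,0,0,0,-1],[-0.01,0,0,0,0,0,-1],[-0.03,0,0,0,0,0,-1],[-0.04,0,0,0,0,0,-1],[-0.04,0,0,0,0,0,-1],[-0.04,0,0,0,0,0,-1],[-0.02,0,0,-0.14,0,0,-1],[0,0,0,-0.14,0,0,-1],[0,0,0,-0.14,0,0,-1],[0,0,0,-0.14,0,0,-1],[0,0,0,-0.14,0,0,-1],[0,0,0,0,0,0,-1]]]' 60
python3 - <<'E'
from h import *
st()
for n in("top","scene"):
    p,d=manip.grab_frame(n);cv2.imwrite(f"pics/{n}4.png",p)
E
```

```text
time: 8.2
tool_pos: [0.5257, -0.2232, 0.2231]
eef_rot: [-0.213, 1.552, 0.21]
wrist_force: [0.1, 1.3, -1.7]
opening: 0.0351
t 8.2 p [ 0.5257 -0.2232  0.2231] F [ 0.06  1.33 -1.67] Fax 1.27 tq [-0.009  0.001  0.006] op 0.0351 q [-0.42  0.33  1.62  0.    1.18 -2.26]
 yaw(y to -x)deg 15.43 tilt y-axis elev -0.17 z elev 0.48
```

View pics/scene4.png

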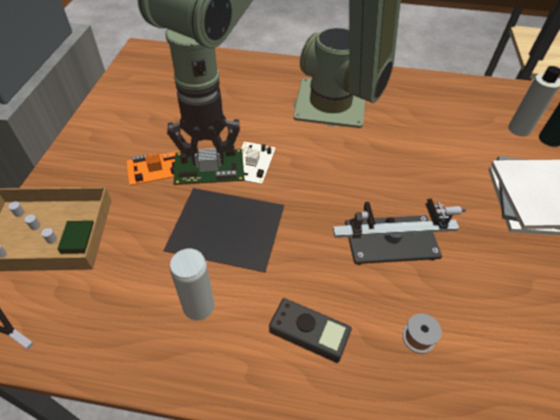

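View pics/top4.png

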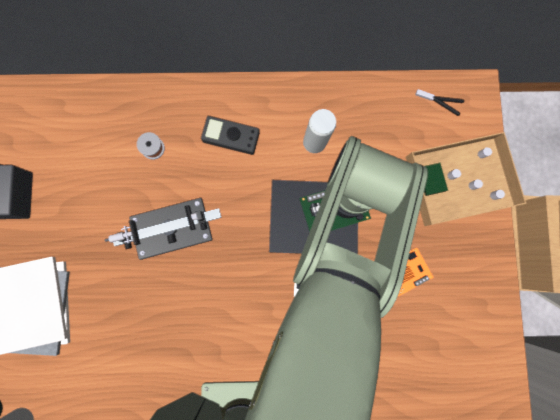

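```bash
cat >> h.py <<'E'
AX=np.array([-.2504,.9681,0]);PX=np.array([.9681,.2504,0]);F0=np.array([.5194,.1153,.1095]);G=.0246
def tgt(ya,h,th):
    th=np.radians(th);y=ya-.07*np.cos(th)+G*np.sin(th);z=h+.07*np.sin(th)+G*np.cos(th)
    return F0+y*AX+np.array([0,0,z])
def where():
    s,R=st();th=-np.arcsin(R[2,1]);d=s['tool_pos']-F0
    y=d@AX-G*np.sin(th);z=d[2]-G*np.cos(th)
    print("HOLDER mid y",(y*1e3).round(2),"z",(z*1e3).round(2),"x",(d@PX*1e3).round(2),"th",np.degrees(th).round(2),"| A y,z",((y+.07*np.cos(th))*1e3).round(2),((z-.07*np.sin(th))*1e3).round(2),"| B y,z",((y-.07*np.cos(th))*1e3).round(2),((z+.07*np.sin(th))*1e3).round(2),"Fax",(s['wrist_force']@AX).round(2),"Fz",s['wrist_force'][2].round(2))
    return s,R,th
def go(ya,h,th):
    where();s=manip.sense();R=Ro.from_rotvec(s['eef_rot']).as_matrix()
    d=R.T@(tgt(ya,h,th)-s['tool_pos']);print("shift",d.round(4))
E
python3 -c "
from h import *
s,R=st()
print((R.T@(tgt(.1215,.05,10)-s['tool_pos'])).round(4))"
```

```text
t 8.3 p [ 0.5258 -0.2232  0.2229] F [ 0.3   0.71 -1.81] Fax 0.62 tq [0.026 0.028 0.03 ] op 0.0353 q [-0.42  0.33  1.62  0.    1.18 -2.26]
 yaw(y to -x)deg 15.27 tilt y-axis elev -0.16 z elev 0.47
[0.0266 0.3851 0.0835]
```

```bash
python3 -m crank '[[[0,0.02,0.004,0,0,0,-1],[0,0.035,0.0076,0,0,0,-1],[0,0.04,0.0086,0,0,0,-1],[0,0.04,0.0086,0,0,0,-1],[0,0.04,0.0086,0,0,0,-1],[0,0.04,0.0086,0,0,0,-1],[0,0.04,0.0086,0,0,0,-1],[0,0.04,0.0086,0,0,0,-1],[0,0.035,0.0076,0,0,0,-1],[0,0.025,0.0054,0,0,0,-1],[0,0.012,0.0026,0,0,0,-1],[0,0,0,0,0,0,-1]]]'; python3 -m crank '[[[0,0,0,0,0,-0.06,-1],[0,0,0,0,0,-0.06,-1],[0,0,0,0,0,-0.05,-1],[0,0,0,0,0,0,-1]]]';python3 -c "
from h import *
go(.1215,.04,10)"
```

```text
time: 9.5
tool_pos: [0.5096, 0.1645, 0.2226]
eef_rot: [-0.184, 1.553, 0.18]
wrist_force: [-0.2, 0.2, -2.3]
opening: 0.0351
time: 9.9
tool_pos: [0.5101, 0.159, 0.2226]
eef_rot: [-0.315, 1.53, 0.032]
wrist_force: [0.3, -0.4, -1.3]
opening: 0.0352
t 9.9 p [0.5101 0.159  0.2226] F [ 0.3  -0.39 -1.27] Fax -0.45 tq [ 0.145  0.077 -0.008] op 0.0352 q [ 0.38  0.29  1.7  -0.2   1.18 -1.33]
 yaw(y to -x)deg 12.71 tilt y-axis elev -10.47 z elev 0.48
HOLDER mid y 40.16 z 88.95 x 1.95 th 10.47 | A y,z 108.99 76.23 | B y,z -28.68 101.67 Fax -0.45 Fz -1.27
shift [ 0.0339  0.0186 -0.0026]
```

```bash
python3 -m crank '[[[0.011,0.006,-0.001,-0.03,0.008,0,-1],[0.011,0.006,-0.001,0,0,0,-1],[0.011,0.006,-0.001,0,0,0,-1],[0,0,0,0,0,0,-1]]]';python3 - <<'E'
from h import *
go(.1215,.0,10)
for n in("top","scene"):
    p,d=manip.grab_frame(n);np.save(n+"5.npy",d);np.save(n+"5p.npy",p);cv2.imwrite(f"pics/{n}5.png",cv2.resize(p[165:285,80:240] if n=="top" else p[130:265,310:490],(720,540),interpolation=cv2.INTER_CUBIC))
E
```

```text
time: 10.3
tool_pos: [0.5037, 0.1673, 0.1834]
eef_rot: [-0.336, 1.543, 0.053]
wrist_force: [-0.1, 0.1, -1.8]
opening: 0.0355
t 10.3 p [0.5037 0.1673 0.1834] F [-0.09  0.09 -1.77] Fax 0.11 tq [0.139 0.078 0.015] op 0.0355 q [ 0.4   0.32  1.76 -0.2   1.11 -1.33]
 yaw(y to -x)deg 14.31 tilt y-axis elev -10.37 z elev -0.45
HOLDER mid y 49.83 z 49.67 x -2.16 th 10.37 | A y,z 118.68 37.07 | B y,z -19.03 62.27 Fax 0.11 Fz -1.77
shift [0.0364 0.0093 0.0024]
```

View pics/scene5.png

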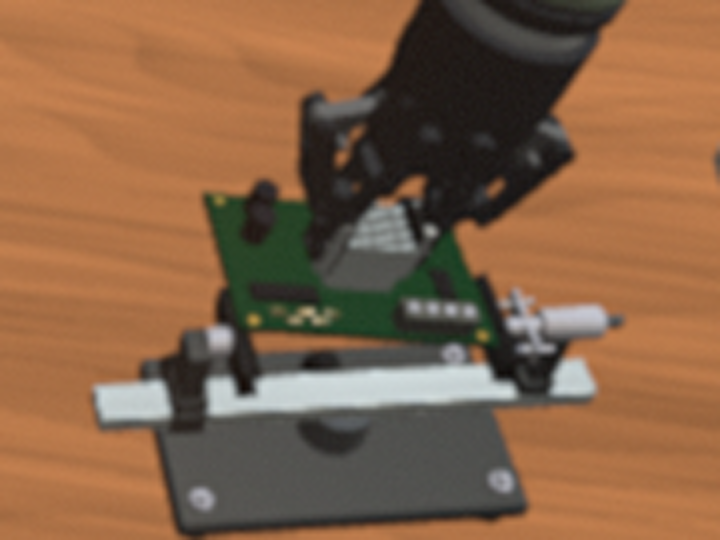

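View pics/top5.png

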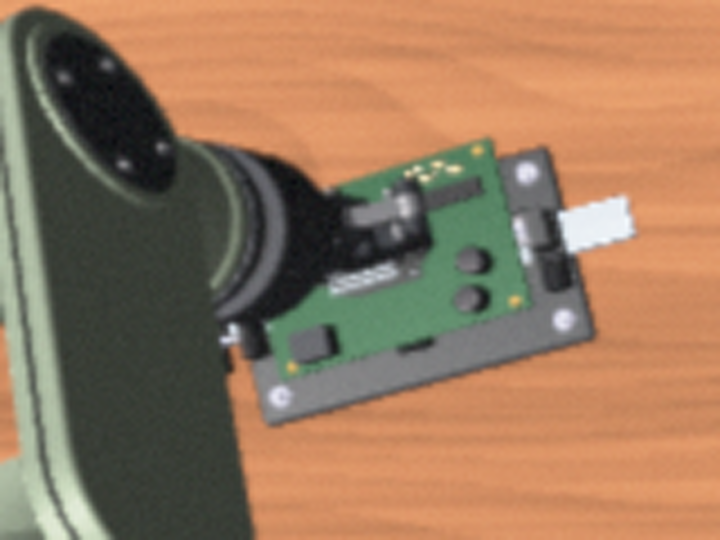

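```bash
cat >> h.py <<'E'
def boardmeas(n,d,p,box):
    a,b,c,e=box;P=cloud(n,d);hsv=cv2.cvtColor(p,cv2.COLOR_BGR2HSV)
    m=np.zeros(p.shape[:2],bool);m[a:b,c:e]=(cv2.inRange(hsv,(40,80,20),(85,255,255))[a:b,c:e]>0)
    m&=(P[...,2]>.06)&(P[...,2]<.25)
    m=cv2.morphologyEx(m.astype(np.uint8),cv2.MORPH_OPEN,np.ones((2,2)))>0
    Q=P[m]-F0;Y=Q@AX;X=Q@PX;Z=Q[:,2]
    A=np.c_[Y,X,np.ones_like(Y)];k=np.ones(len(Y),bool)
    for _ in range(4):
        co=np.linalg.lstsq(A[k],Z[k],rcond=None)[0];k=abs(Z-A@co)<.003
    print(n,m.sum(),k.sum(),"tilt y deg",np.degrees(np.arctan(-co[0])).round(2),"tilt x",np.degrees(np.arctan(co[1])).round(2),"Y rng",np.percentile(Y[k],[.5,99.5]).round(4),"X rng",np.percentile(X[k],[.5,99.5]).round(4),"ztop at Ymin,Ymax",[(np.array([y,0,1])@co).round(4) for y in np.percentile(Y[k],[.5,99.5])])
    r=cv2.minAreaRect((np.c_[X[k],Y[k]]*1000).astype(np.float32));print(r)
E
python3 -c "
from h import *
n='scene';boardmeas(n,np.load(n+'5.npy'),np.load(n+'5p.npy'),(130,265,310,490))
n='top';boardmeas(n,np.load(n+'5.npy'),np.load(n+'5p.npy'),(165,285,130,240))
"
```

```text
scene 872 432 tilt y deg 13.03 tilt x 7.38 Y rng [-0.0158  0.1167] X rng [-0.0337  0.0401] ztop at Ymin,Ymax [np.float64(0.0662), np.float64(0.0355)]
((8.558931350708008, 48.94892501831055), (144.7601318359375, 64.7618637084961), 75.1739273071289)
top 615 498 tilt y deg 12.71 tilt x -4.32 Y rng [-0.0198  0.1117] X rng [-0.0464  0.034 ] ztop at Ymin,Ymax [np.float64(0.0651), np.float64(0.0355)]
((-5.537101745605469, 46.52407455444336), (132.512451171875, 83.97652435302734), 88.36003112792969)
```

```bash
python3 - <<'E'
import re
s=open('h.py').read()
s=s.replace("    for _ in range(4):\n        co=","    k=abs(Z-(np.array(pred)[0]-np.tan(np.radians(pred[1]))*(Y-pred[2])))<.006\n    print('near',k.sum(),'resid med',np.median((Z-(pred[0]-np.tan(np.radians(pred[1]))*(Y-pred[2])))[k]).round(4))\n    for _ in range(4):\n        co=").replace("k=abs(Z-A@co)<.003","k=abs(Z-A@co)<.004").replace("p,box):","p,box,pred):")
open('h.py','w').write(s)
E
python3 -c "
from h import *
pr=(.0497+.0016,10.4,.0498)
n='scene';boardmeas(n,np.load(n+'5.npy'),np.load(n+'5p.npy'),(130,265,310,490),pr)
n='top';boardmeas(n,np.load(n+'5.npy'),np.load(n+'5p.npy'),(165,285,130,240),pr)
"
```

```text
near 799 resid med 0.001
scene 872 793 tilt y deg 10.71 tilt x -0.71 Y rng [-0.0176  0.1168] X rng [-0.0439  0.0402] ztop at Ymin,Ymax [np.float64(0.065), np.float64(0.0396)]
((-1.6012649536132812, 50.627349853515625), (135.53829956054688, 87.53413391113281), 87.45255279541016)
near 595 resid med -0.0
top 615 587 tilt y deg 10.58 tilt x -0.74 Y rng [-0.0198  0.1115] X rng [-0.0467  0.0344] ztop at Ymin,Ymax [np.float64(0.064), np.float64(0.0395)]
((-6.494468688964844, 46.68662643432617), (133.6219024658203, 83.27606964111328), 89.9826431274414)
```

```bash
python3 -m crank '[[[0.01,0.003,0.001,0,-0.008,0.003,-1],[0.012,0.003,0.001,0,0,0,-1],[0.009,0.002,0.0005,0,0,0,-1],[0.005,0.001,0,0,0,0,-1],[0,0,0,0,0,0,-1]]]';python3 - <<'E'
from h import *
go(.1265,.0,10)
for n in("top","scene"):
    p,d=manip.grab_frame(n);np.save(n+"6.npy",d);np.save(n+"6p.npy",p);cv2.imwrite(f"pics/{n}6.png",cv2.resize(p[165:285,80:240] if n=="top" else p[130:265,310:490],(720,540),interpolation=cv2.INTER_CUBIC))
E
```

```text
time: 10.9
tool_pos: [0.5085, 0.1708, 0.1474]
eef_rot: [-0.332, 1.528, 0.057]
wrist_force: [-1.2, -1.0, -1.0]
opening: 0.0348
t 10.9 p [0.5085 0.1708 0.1474] F [-1.18 -1.02 -0.99] Fax -0.69 tq [0.103 0.095 0.008] op 0.0348 q [ 0.4   0.36  1.8  -0.21  1.01 -1.31]
 yaw(y to -x)deg 14.24 tilt y-axis elev -10.19 z elev 0.41
HOLDER mid y 52.09 z 13.69 x 3.33 th 10.19 | A y,z 120.99 1.31 | B y,z -16.81 26.07 Fax -0.69 Fz -0.99
shift [ 0.0005  0.0056 -0.0034]
```

View pics/scene6.png

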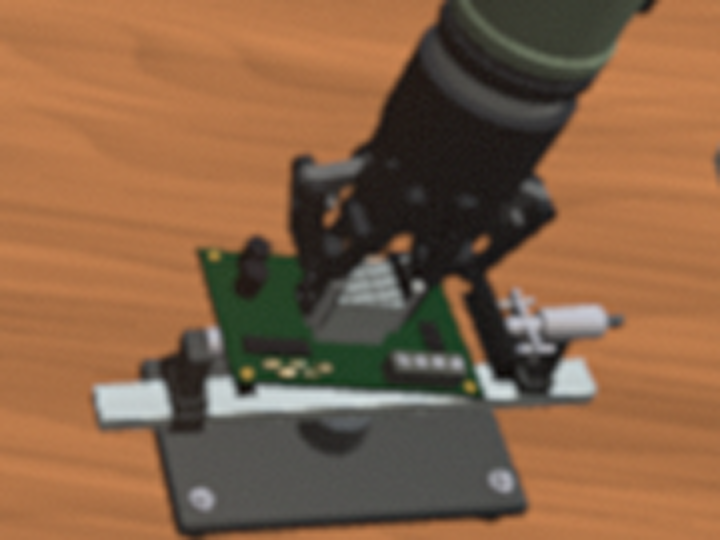

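```bash
python3 -c "
from h import *
pr=(.0137+.0016,10.2,.0521)
n='scene';boardmeas(n,np.load(n+'6.npy'),np.load(n+'6p.npy'),(130,265,310,490),pr)
n='top';boardmeas(n,np.load(n+'6.npy'),np.load(n+'6p.npy'),(165,285,130,240),pr)
# bar tops: median z of upper face
for n,(a,b,c,e) in (('top',(185,270,100,230)),('scene',(185,275,325,475))):
    P=cloud(n,np.load(n+'0.npy'))[a:b,c:e].reshape(-1,3)-F0;Y=P@AX;X=P@PX;Z=P[:,2]
    for nm,lo,hi in(('R',-.006,.005),('L',.1315,.142)):
        k=(Y>lo)&(Y<hi)&(abs(X)<.028)&(Z>.0)&(Z<.02);print(n,nm,k.sum(),np.percentile(Z[k],[50,80,95]).round(4))
        k=(Y>lo-.008)&(Y<hi+.008)&(abs(X)<.04)&(Z>.004)&(Z<.02);print(np.percentile(Y[k],[2,98]).round(4),np.percentile(X[k],[1,99]).round(4))
"
```

```text
near 725 resid med 0.0007
scene 774 719 tilt y deg 10.55 tilt x 0.17 Y rng [-0.0139  0.1196] X rng [-0.0386  0.0454] ztop at Ymin,Ymax [np.float64(0.0282), np.float64(0.0033)]
((2.9009323120117188, 53.15298843383789), (88.27361297607422, 136.1638641357422), 1.1579781770706177)
near 239 resid med -0.0002
top 255 236 tilt y deg 10.39 tilt x 0.18 Y rng [-0.0175  0.0583] X rng [-0.0317  0.0405] ztop at Ymin,Ymax [np.float64(0.0276), np.float64(0.0137)]
((4.035308837890625, 21.875240325927734), (78.66797637939453, 73.00796508789062), 89.26264190673828)
top R 104 [0.0084 0.0102 0.0112]
[-0.0135  0.0056] [-0.0288  0.0298]
top L 102 [0.0088 0.0101 0.0115]
[0.1328 0.1449] [-0.0279  0.031 ]
scene R 112 [0.0093 0.0106 0.0119]
[-0.0128  0.0046] [-0.0318  0.0294]
scene L 113 [0.0091 0.0105 0.0115]
[0.1309 0.1441] [-0.0303  0.0307]
```

```bash
python3 -m crank '[[[0.0003,0.003,-0.0015,0,0,0,-1],[0.0003,0.003,-0.0015,0,-0.003,0,-1],[0,0.003,0,0,0,0,-1],[0,0,0,0,0,0,-1]]]';python3 -c "
from h import *
go(.136,-.0005,10)"
```

```text
time: 11.4
tool_pos: [0.5041, 0.1797, 0.1471]
eef_rot: [-0.33, 1.521, 0.058]
wrist_force: [0.2, -0.2, -1.6]
opening: 0.0349
t 11.4 p [0.5041 0.1797 0.1471] F [ 0.21 -0.2  -1.65] Fax -0.24 tq [0.146 0.061 0.01 ] op 0.0349 q [ 0.42  0.36  1.81 -0.21  1.01 -1.29]
 yaw(y to -x)deg 14.2 tilt y-axis elev -10.15 z elev 0.84
HOLDER mid y 61.86 z 13.4 x 1.28 th 10.15 | A y,z 130.77 1.07 | B y,z -7.05 25.73 Fax -0.24 Fz -1.65
shift [ 0.0008  0.0054 -0.0013]
```

```bash
python3 -m crank '[[[0.0008,0.0022,-0.0008,0,0.012,0,-1],[0.0003,0.002,0,0,0,0,-1],[0,0,0,0,0,0,-1]]]';python3 -c "
from h import *
go(.137,-.0005,10)"
```

```text
time: 11.7
tool_pos: [0.5023, 0.1839, 0.1454]
eef_rot: [-0.331, 1.533, 0.056]
wrist_force: [0.4, 0.1, -1.6]
opening: 0.0349
t 11.7 p [0.5023 0.1839 0.1454] F [ 0.44  0.13 -1.63] Fax 0.02 tq [0.158 0.056 0.016] op 0.0349 q [ 0.43  0.36  1.8  -0.21  1.02 -1.28]
 yaw(y to -x)deg 14.21 tilt y-axis elev -10.14 z elev 0.14
HOLDER mid y 66.38 z 11.7 x 0.63 th 10.14 | A y,z 135.29 -0.62 | B y,z -2.53 24.03 Fax 0.02 Fz -1.63
shift [-0.0002  0.0016 -0.0006]
```

```bash
python3 -m crank '[[[-0.0002,0.0015,0,0,0,0,-1],[-0.0002,0.0015,0,0,0,0,-1],[-0.0002,0.001,0,0,0,0,-1]]]';python3 -c "
from h import *
where()"
```

```text
time: 12.0
tool_pos: [0.5016, 0.187, 0.1454]
eef_rot: [-0.334, 1.533, 0.054]
wrist_force: [0.9, -3.9, -1.1]
opening: 0.0351
t 12.0 p [0.5016 0.187  0.1454] F [ 0.88 -3.95 -1.15] Fax -4.04 tq [-0.495 -0.22  -0.028] op 0.0351 q [ 0.43  0.36  1.8  -0.21  1.02 -1.27]
 yaw(y to -x)deg 14.24 tilt y-axis elev -10.29 z elev 0.12
HOLDER mid y 69.46 z 11.69 x 0.7 th 10.29 | A y,z 138.33 -0.82 | B y,z 0.58 24.2 Fax -4.04 Fz -1.15
```

```bash
python3 -m crank '[[[-0.0003,0.002,0,0,0,0,-1],[-0.0003,0.002,0,0,0,0,-1],[-0.0003,0.002,0,0,0,0,-1]]]';python3 -c "
from h import *
where()"
```

```text
time: 12.3
tool_pos: [0.5008, 0.1903, 0.1458]
eef_rot: [-0.339, 1.532, 0.05]
wrist_force: [1.8, -6.4, -0.3]
opening: 0.0353
t 12.3 p [0.5008 0.1903 0.1458] F [ 1.77 -6.38 -0.32] Fax -6.62 tq [-0.998 -0.347 -0.041] op 0.0353 q [ 0.44  0.37  1.8  -0.21  1.03 -1.26]
 yaw(y to -x)deg 14.3 tilt y-axis elev -10.65 z elev 0.1
HOLDER mid y 72.71 z 12.12 x 0.78 th 10.65 | A y,z 141.5 -0.82 | B y,z 3.91 25.06 Fax -6.62 Fz -0.32
```

```bash
python3 -m crank '[[[-0.0003,0.002,0,0,0,0.002,-1],[-0.0003,0.002,0,0,0,0.002,-1],[-0.0003,0.002,0,0,0,0.002,-1]]]';python3 -c "
from h import *
where()"
```

```text
time: 12.6
tool_pos: [0.5005, 0.1921, 0.1461]
eef_rot: [-0.344, 1.532, 0.049]
wrist_force: [3.2, -8.1, -0.9]
opening: 0.0353
t 12.6 p [0.5005 0.1921 0.1461] F [ 3.24 -8.14 -0.94] Fax -8.69 tq [-1.316 -0.518 -0.077] op 0.0353 q [ 0.45  0.37  1.79 -0.22  1.03 -1.26]
 yaw(y to -x)deg 14.42 tilt y-axis elev -10.88 z elev 0.07
HOLDER mid y 74.42 z 12.44 x 0.89 th 10.88 | A y,z 143.16 -0.77 | B y,z 5.68 25.65 Fax -8.69 Fz -0.94
```

```bash
python3 -m crank '[[[-0.0003,0.002,0,0,0,0.003,-1],[-0.0003,0.002,0,0,0,0.003,-1],[-0.0003,0.002,0,0,0,0.003,-1]]]';python3 -c "
from h import *
where()"
```

```text
time: 12.9
tool_pos: [0.5004, 0.1928, 0.1463]
eef_rot: [-0.348, 1.532, 0.048]
wrist_force: [2.8, -8.4, -2.1]
opening: 0.0352
t 12.9 p [0.5004 0.1928 0.1463] F [ 2.83 -8.35 -2.08] Fax -8.79 tq [-1.388 -0.619 -0.146] op 0.0352 q [ 0.45  0.37  1.79 -0.22  1.03 -1.25]
 yaw(y to -x)deg 14.52 tilt y-axis elev -11.04 z elev 0.01
HOLDER mid y 75.03 z 12.66 x 1.04 th 11.04 | A y,z 143.74 -0.75 | B y,z 6.33 26.06 Fax -8.79 Fz -2.08
```

```bash
python3 -m crank '[[[-0.0003,0.002,0,0,0,0.003,-1],[-0.0003,0.002,0,0,0,0.003,-1],[-0.0003,0.002,0,0,0,0.003,-1]]]';python3 -c "
from h import *
where()"
```

```text
time: 13.2
tool_pos: [0.5005, 0.193, 0.1465]
eef_rot: [-0.351, 1.532, 0.046]
wrist_force: [3.6, -8.0, -1.7]
opening: 0.0349
t 13.2 p [0.5005 0.193  0.1465] F [ 3.6  -7.97 -1.7 ] Fax -8.62 tq [-1.395 -0.617 -0.094] op 0.0349 q [ 0.45  0.37  1.79 -0.22  1.03 -1.25]
 yaw(y to -x)deg 14.61 tilt y-axis elev -11.24 z elev -0.05
HOLDER mid y 75.21 z 12.89 x 1.16 th 11.24 | A y,z 143.87 -0.75 | B y,z 6.55 26.53 Fax -8.62 Fz -1.7
```

```bash
python3 -m crank '[[[-0.0005,0.0028,0,0,0,0.008,-1],[-0.0005,0.003,0,0,0,0.008,-1],[-0.0005,0.003,0,0,0,0.008,-1]]]';python3 -c "
from h import *
where()"
```

```text
time: 13.5
tool_pos: [0.5001, 0.195, 0.146]
eef_rot: [-0.346, 1.535, 0.055]
wrist_force: [4.6, -10.2, -3.1]
opening: 0.0347
t 13.5 p [0.5001 0.195  0.146 ] F [  4.56 -10.2   -3.06] Fax -11.01 tq [-1.828 -0.952 -0.199] op 0.0347 q [ 0.45  0.37  1.79 -0.21  1.03 -1.26]
 yaw(y to -x)deg 14.75 tilt y-axis elev -10.71 z elev -0.14
HOLDER mid y 77.45 z 12.37 x 1.28 th 10.71 | A y,z 146.23 -0.64 | B y,z 8.67 25.37 Fax -11.01 Fz -3.06
```

```bash
python3 -m crank '[[[0.0008,0.0028,0,-0.001,0,0.028,-1],[0.0008,0.0028,0,0,0,0.028,-1]]]';python3 -c "
from h import *
where()"
```

```text
time: 13.7
tool_pos: [0.5003, 0.1951, 0.1432]
eef_rot: [-0.315, 1.543, 0.093]
wrist_force: [5.5, -12.0, -2.8]
opening: 0.0349
t 13.7 p [0.5003 0.1951 0.1432] F [  5.53 -11.96  -2.78] Fax -12.97 tq [-2.186 -0.99  -0.329] op 0.0349 q [ 0.43  0.37  1.8  -0.16  1.01 -1.31]
 yaw(y to -x)deg 14.96 tilt y-axis elev -8.12 z elev -0.2
HOLDER mid y 78.55 z 9.33 x 1.53 th 8.12 | A y,z 147.85 -0.55 | B y,z 9.25 19.22 Fax -12.97 Fz -2.78
```

```bash
python3 -m crank '[[[0.0009,0.0022,-0.0003,0.004,0.001,0.026,-1],[0.0010,0.0024,-0.0003,0.004,0.001,0.026,-1]]]';python3 -c "
from h import *
where()"
```

```text
time: 13.9
tool_pos: [0.5004, 0.1935, 0.1403]
eef_rot: [-0.278, 1.553, 0.121]
wrist_force: [4.6, -11.9, -2.4]
opening: 0.035
t 13.9 p [0.5004 0.1935 0.1403] F [  4.57 -11.95  -2.35] Fax -12.71 tq [-2.046 -0.88  -0.218] op 0.035 q [ 0.4   0.37  1.8  -0.12  1.   -1.36]
 yaw(y to -x)deg 14.61 tilt y-axis elev -5.74 z elev -0.3
HOLDER mid y 78.03 z 6.32 x 1.18 th 5.74 | A y,z 147.68 -0.69 | B y,z 8.39 13.32 Fax -12.71 Fz -2.35
```

Run:
```python
from h import *
for n in("top","scene"):
    p,d=manip.grab_frame(n);np.save(n+"7.npy",d);np.save(n+"7p.npy",p);cv2.imwrite(f"pics/{n}7.png",cv2.resize(p[175:255,160:240] if n=="top" else p[150:265,320:480],(720,540) if n!="top" else (600,600),interpolation=cv2.INTER_CUBIC))
where()
```

```text
t 14.0 p [0.5005 0.1932 0.1404] F [  4.12 -12.17  -2.28] Fax -12.81 tq [-2.101 -0.889 -0.216] op 0.0351 q [ 0.4   0.36  1.8  -0.12  1.   -1.36]
 yaw(y to -x)deg 14.57 tilt y-axis elev -5.76 z elev -0.29
HOLDER mid y 77.65 z 6.39 x 1.17 th 5.76 | A y,z 147.3 -0.64 | B y,z 8.01 13.41 Fax -12.81 Fz -2.28
```

View pics/top7.png

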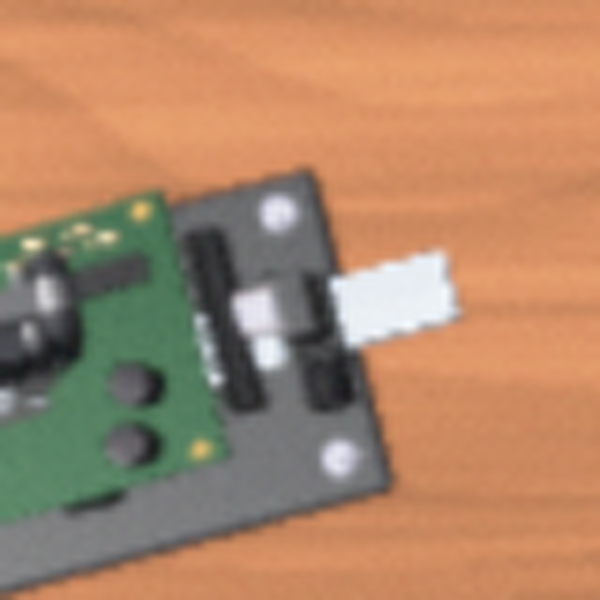

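View pics/scene7.png

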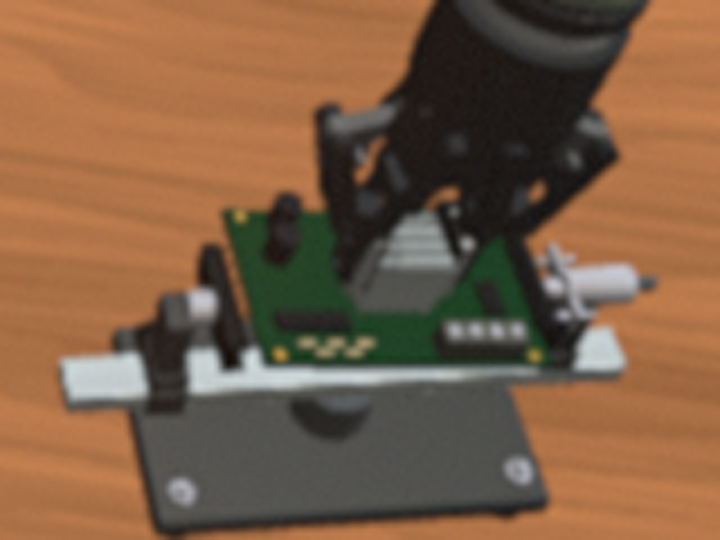

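The gap between the board edge and the fixed jaw is visible (top crop around (205,350)), so the edge clears it. Continuing down.

```bash
python3 -m crank '[[[0.0012,0.0024,-0.0003,0.001,-0.002,0.026,-1],[0.0012,0.0024,-0.0003,0.001,-0.002,0.026,-1]]]';python3 -c "
from h import *
where()"
```

```text
time: 14.2
tool_pos: [0.5006, 0.1923, 0.1375]
eef_rot: [-0.246, 1.554, 0.154]
wrist_force: [3.0, -11.3, -2.2]
opening: 0.0347
t 14.2 p [0.5006 0.1923 0.1375] F [  3.01 -11.33  -2.21] Fax -11.73 tq [-2.124 -0.822 -0.238] op 0.0347 q [ 0.38  0.36  1.81 -0.07  0.98 -1.41]
 yaw(y to -x)deg 14.6 tilt y-axis elev -3.38 z elev -0.03
HOLDER mid y 77.76 z 3.41 x 1.1 th 3.38 | A y,z 147.64 -0.71 | B y,z 7.89 7.53 Fax -11.73 Fz -2.21
```

```bash
python3 -m crank '[[[0.0013,0.0025,-0.0003,0,0,0.028,-1],[0.0013,0.0025,-0.0003,0,0,0.028,-1],[0.0004,0.0026,-0.0003,0,0,0.014,-1]]]';python3 -c "
from h import *
where()
for n in('top','scene'):
    p,d=manip.grab_frame(n);np.save(n+'8.npy',d);np.save(n+'8p.npy',p);cv2.imwrite(f'pics/{n}8.png',cv2.resize(p[175:255,160:240] if n=='top' else p[150:265,320:480],(720,540) if n!='top' else (600,600),interpolation=cv2.INTER_CUBIC))
"
```

```text
time: 14.5
tool_pos: [0.5011, 0.1909, 0.1337]
eef_rot: [-0.205, 1.559, 0.199]
wrist_force: [3.9, -11.0, -3.0]
opening: 0.0351
t 14.5 p [0.5011 0.1909 0.1337] F [  3.94 -10.99  -3.04] Fax -11.62 tq [-2.142 -0.821 -0.335] op 0.0351 q [ 0.34  0.36  1.82 -0.    0.96 -1.48]
 yaw(y to -x)deg 14.75 tilt y-axis elev -0.22 z elev 0.08
HOLDER mid y 77.63 z -0.41 x 1.25 th 0.22 | A y,z 147.63 -0.69 | B y,z 7.63 -0.14 Fax -11.62 Fz -3.04
```

View pics/top8.png

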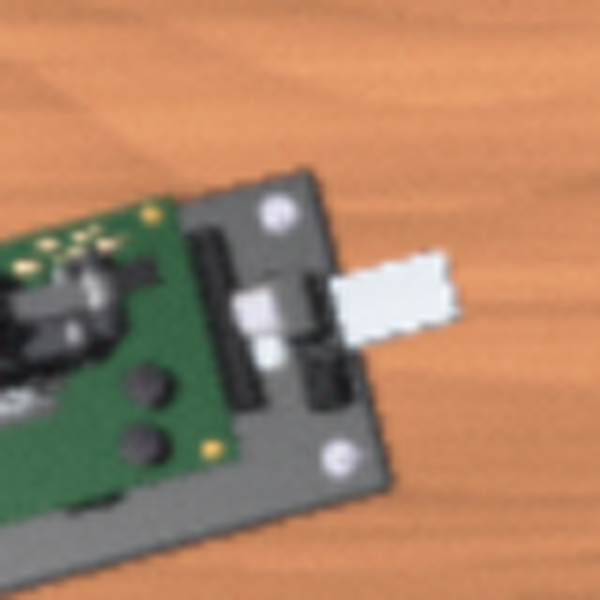

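View pics/scene8.png

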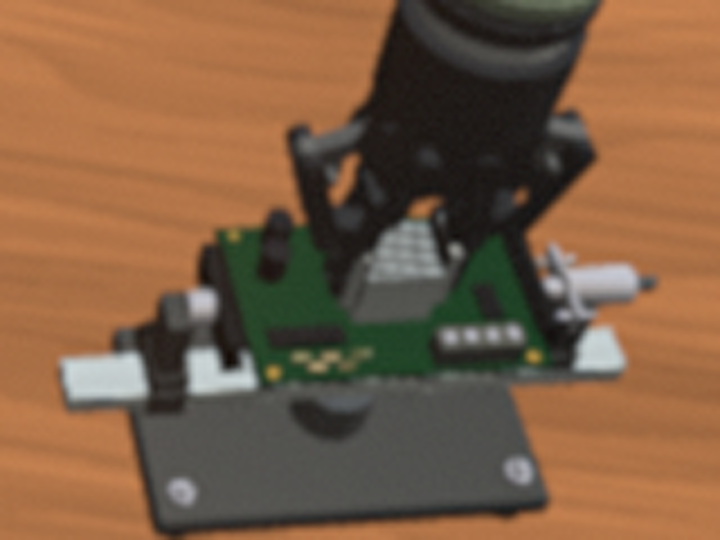

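```bash
python3 -m crank '[[[0,0.0018,-0.0002,0,0,0.008,-1],[0,0.0016,-0.0002,0,0,0.007,-1],[0,0.0014,-0.0002,0,0,0.007,-1]]]';python3 -c "
from h import *
where()"
```

```text
time: 14.9
tool_pos: [0.5019, 0.1882, 0.1331]
eef_rot: [-0.2, 1.559, 0.206]
wrist_force: [4.0, -8.2, -3.0]
opening: 0.0352
t 14.9 p [0.5019 0.1882 0.1331] F [ 3.99 -8.23 -3.03] Fax -8.97 tq [-1.694 -0.632 -0.301] op 0.0352 q [ 0.34  0.36  1.83  0.    0.95 -1.5 ]
 yaw(y to -x)deg 14.84 tilt y-axis elev 0.21 z elev 0.13
HOLDER mid y 75.04 z -1.0 x 1.33 th -0.21 | A y,z 145.04 -0.74 | B y,z 5.05 -1.26 Fax -8.97 Fz -3.03
```

```bash
python3 -m crank '[[[-0.0005,0.0014,-0.0003,0.002,0,0.004,-1],[-0.0003,0.0012,-0.0003,0.002,0,0.003,-1],[0,0.001,-0.0003,0,0,0.003,-1]]]';python3 -c "
from h import *
where()"
```

```text
time: 15.2
tool_pos: [0.5022, 0.1861, 0.133]
eef_rot: [-0.198, 1.559, 0.203]
wrist_force: [2.7, -6.8, -1.0]
opening: 0.0352
t 15.2 p [0.5022 0.1861 0.133 ] F [ 2.75 -6.85 -1.02] Fax -7.31 tq [-1.199 -0.457 -0.22 ] op 0.0352 q [ 0.33  0.36  1.83  0.    0.95 -1.5 ]
 yaw(y to -x)deg 14.64 tilt y-axis elev 0.18 z elev 0.18
HOLDER mid y 72.96 z -1.06 x 1.08 th -0.18 | A y,z 142.96 -0.84 | B y,z 2.96 -1.29 Fax -7.31 Fz -1.02
```

```bash
python3 -m crank '[[[-0.0008,0.001,-0.0003,0,0,0.001,-1],[-0.0006,0.0008,-0.0003,0,0,0,-1]]]';python3 -c "
from h import *
where()"
```

```text
time: 15.4
tool_pos: [0.5023, 0.1852, 0.1336]
eef_rot: [-0.201, 1.558, 0.2]
wrist_force: [2.5, -3.6, -5.2]
opening: 0.0353
t 15.4 p [0.5023 0.1852 0.1336] F [ 2.47 -3.57 -5.15] Fax -4.08 tq [-0.724 -0.465 -0.263] op 0.0353 q [ 0.33  0.36  1.83 -0.    0.95 -1.49]
 yaw(y to -x)deg 14.63 tilt y-axis elev -0.04 z elev 0.22
HOLDER mid y 71.98 z -0.51 x 0.96 th 0.04 | A y,z 141.98 -0.56 | B y,z 1.98 -0.45 Fax -4.08 Fz -5.15
```

```bash
python3 -m crank '[[[0,0.0005,0,0,0,0,-1],[0,0.0002,0,0,0,0,-1]]]';python3 -c "
from h import *
where()"
```

```text
time: 15.6
tool_pos: [0.5023, 0.1853, 0.1336]
eef_rot: [-0.201, 1.558, 0.199]
wrist_force: [0.5, -2.7, -0.5]
opening: 0.0351
t 15.6 p [0.5023 0.1853 0.1336] F [ 0.51 -2.69 -0.48] Fax -2.73 tq [-0.571 -0.128 -0.156] op 0.0351 q [ 0.33  0.36  1.83 -0.    0.95 -1.49]
 yaw(y to -x)deg 14.59 tilt y-axis elev -0.11 z elev 0.22
HOLDER mid y 71.98 z -0.52 x 1.01 th 0.11 | A y,z 141.98 -0.65 | B y,z 1.98 -0.39 Fax -2.73 Fz -0.48
```

```bash
python3 -m crank '[[[0,-0.0004,0,0,0,0,-1],[0,-0.0006,0,0,0,0,-1]]]';python3 -c "
from h import *
where()
for n in('top','scene'):
    p,d=manip.grab_frame(n);np.save(n+'9.npy',d);np.save(n+'9p.npy',p);cv2.imwrite(f'pics/{n}9.png',cv2.resize(p[175:255,160:240] if n=='top' else p[150:265,320:480],(720,540) if n!='top' else (600,600),interpolation=cv2.INTER_CUBIC))
"
```

```text
time: 15.8
tool_pos: [0.5024, 0.1852, 0.1336]
eef_rot: [-0.199, 1.558, 0.2]
wrist_force: [0.9, 0.7, -2.7]
opening: 0.0348
t 15.8 p [0.5024 0.1852 0.1336] F [ 0.91  0.7  -2.67] Fax 0.45 tq [-0.254 -0.043 -0.094] op 0.0348 q [ 0.33  0.36  1.83 -0.    0.95 -1.49]
 yaw(y to -x)deg 14.56 tilt y-axis elev -0.01 z elev 0.23
HOLDER mid y 71.92 z -0.52 x 1.03 th 0.01 | A y,z 141.92 -0.53 | B y,z 1.92 -0.51 Fax 0.45 Fz -2.67
```

View pics/top9.png

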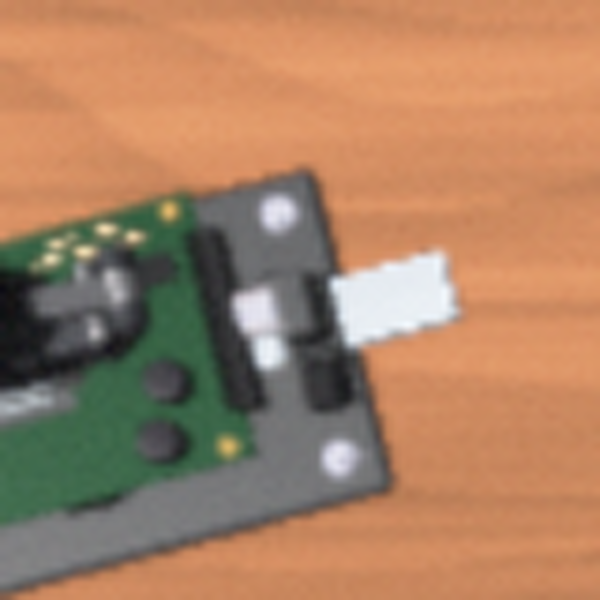

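View pics/scene9.png

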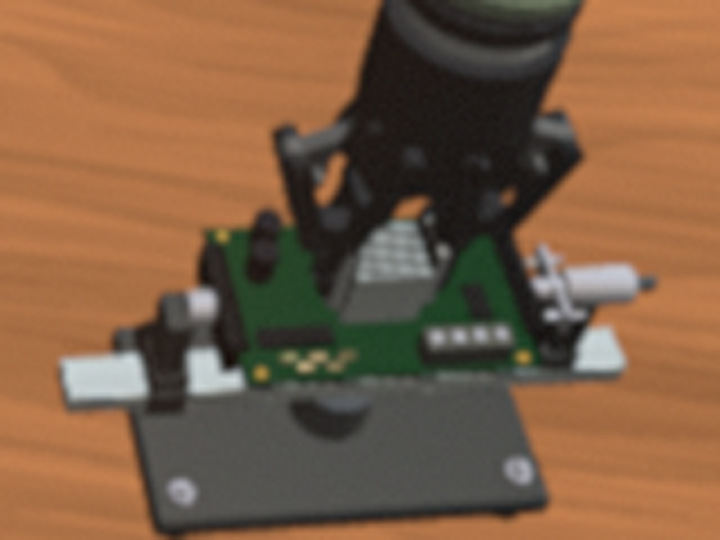

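```bash
python3 -m crank '[[[0,-0.0006,0,0,0,0,-1]]]';python3 -c "
from h import *
where()"
```

```text
time: 16.0
tool_pos: [0.5024, 0.1852, 0.1336]
eef_rot: [-0.199, 1.558, 0.2]
wrist_force: [0.0, 2.0, -0.5]
opening: 0.035
t 16.0 p [0.5024 0.1852 0.1336] F [ 0.02  1.98 -0.49] Fax 1.91 tq [-0.238 -0.007 -0.115] op 0.035 q [ 0.33  0.36  1.83  0.    0.95 -1.49]
 yaw(y to -x)deg 14.56 tilt y-axis elev 0.04 z elev 0.23
HOLDER mid y 71.91 z -0.5 x 1.02 th -0.04 | A y,z 141.91 -0.45 | B y,z 1.91 -0.54 Fax 1.91 Fz -0.49
```

Seated: it stops rigidly at the fixed jaw and the spring is carried by the holder. Releasing slowly.

```bash
python3 -m crank '[[[0,0,0,0,0,0,-0.12],[0,0,0,0,0,0,-0.08],[0,0,0,0,0,0,0],[0,0,0,0,0,0,0.15],[0,0,0,0,0,0,0.18],[0,0,0,0,0,0,0.18]]]' 20;python3 -c "
from h import *
where()"
```

```text
time: 16.6
tool_pos: [0.5031, 0.1864, 0.1348]
eef_rot: [-0.197, 1.555, 0.202]
wrist_force: [0.8, 0.1, 0.9]
opening: 0.0502
t 16.6 p [0.5031 0.1864 0.1348] F [0.75 0.13 0.88] Fax -0.07 tq [ 0.015 -0.038 -0.032] op 0.0502 q [ 0.33  0.36  1.83  0.    0.95 -1.49]
 yaw(y to -x)deg 14.6 tilt y-axis elev 0.14 z elev 0.4
HOLDER mid y 72.98 z 0.74 x 1.99 th -0.14 | A y,z 142.98 0.92 | B y,z 2.98 0.57 Fax -0.07 Fz 0.88
```

```bash
python3 -m crank '[[[-0.005,0,0,0,0,0,0.18],[-0.01,0,0,0,0,0,0.18],[-0.02,0,0,0,0,0,0.18],[-0.03,0,0,0,0,0,0.18],[-0.04,0,0,0,0,0,0.18],[-0.04,0,0,0,0,0,0.18],[-0.04,0,0,0,0,0,0.18],[0,-0.04,-0.01,0,0,0,0.18],[0,-0.045,-0.01,0,0,0,0.18],[0,-0.045,-0.01,0,0,0,0.18],[0,-0.045,-0.01,0,0,0,0.18],[0,0,0,0,0,0,0.18]]]' ;python3 -c "
from h import *
st()
for n in('top','scene'):
    p,d=manip.grab_frame(n);np.save(n+'10.npy',d);np.save(n+'10p.npy',p);cv2.imwrite(f'pics/{n}10.png',cv2.resize(p[175:275,100:240] if n=='top' else p[150:265,320:480],(720,540) if n!='top' else (770,550),interpolation=cv2.INTER_CUBIC))
pr=(.0016-.0005,0,.07)
boardmeas('scene',np.load('scene10.npy'),np.load('scene10p.npy'),(130,265,310,490),pr)
boardmeas('top',np.load('top10.npy'),np.load('top10p.npy'),(165,285,100,240),pr)
"
```

```text
time: 17.8
tool_pos: [0.508, 0.0013, 0.3373]
eef_rot: [-0.202, 1.542, 0.205]
wrist_force: [0.1, 0.9, 0.9]
opening: 0.0503
t 17.8 p [0.508  0.0013 0.3373] F [0.06 0.91 0.9 ] Fax 0.87 tq [ 0.038 -0.015 -0.008] op 0.0503 q [-0.02  0.16  1.56  0.    1.4  -1.85]
 yaw(y to -x)deg 14.89 tilt y-axis elev -0.04 z elev 1.12
near 890 resid med 0.0006
scene 951 876 tilt y deg 0.25 tilt x 0.01 Y rng [0.0066 0.1403] X rng [-0.0415  0.0435] ztop at Ymin,Ymax [np.float64(0.002), np.float64(0.0014)]
((0.7040824890136719, 74.29464721679688), (140.64630126953125, 87.22460174560547), 89.24495697021484)
near 296 resid med 0.0001
top 352 292 tilt y deg 0.2 tilt x 0.11 Y rng [0.002  0.1353] X rng [-0.0444  0.0295] ztop at Ymin,Ymax [np.float64(0.0013), np.float64(0.0008)]
((-11.299427032470703, 69.22709655761719), (143.80580139160156, 60.40508270263672), 79.8331527709961)
```

View pics/top10.png

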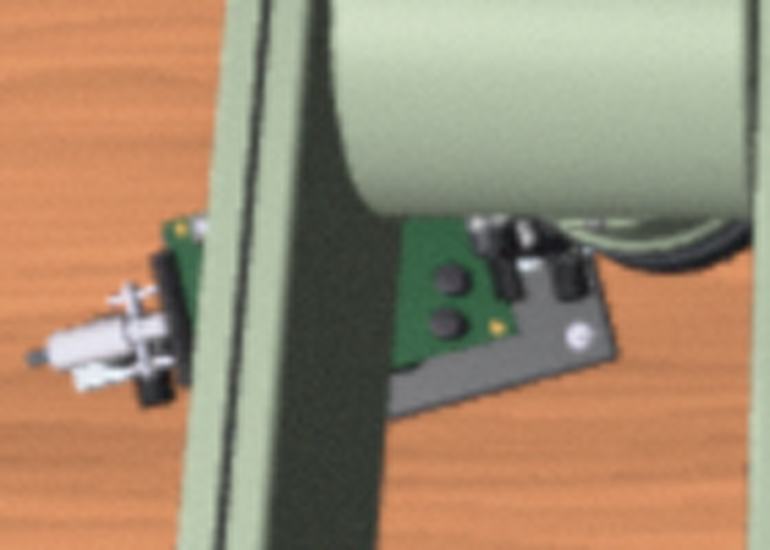

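View pics/scene10.png

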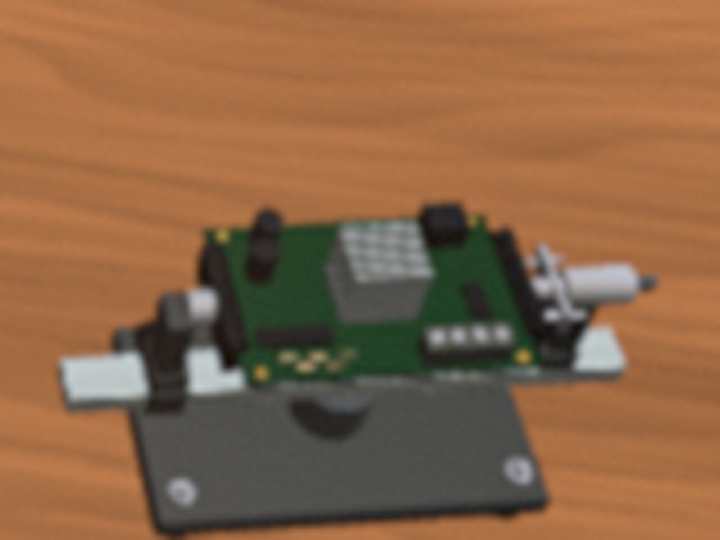

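```bash
python3 -m crank '[[[0,-0.045,-0.01,0,0,0,0.18],[0,-0.045,-0.01,0,0,0,0.18],[0,-0.045,-0.01,0,0,0,0.18],[0,-0.045,-0.01,0,0,0,0.18],[0,0,0,0,0,0,0.18]]]' >/dev/null;python3 - <<'E'
from h import *
pr=(.0016-.0005,0,.07)
for n,box in(('top',(165,285,100,240)),('scene',(130,265,310,490))):
    p,d=manip.grab_frame(n);boardmeas(n,d,p,box,pr)
    cv2.imwrite(f'pics/{n}11.png',p if n=='scene' else cv2.resize(p[175:275,100:240],(770,550),interpolation=cv2.INTER_CUBIC))
    for lab,dd,pp in(('before',np.load(n+'0.npy'),np.load(n+'0p.npy')),('now',d,p)):
        P=cloud(n,dd)-F0;Y=P@AX;X=P@PX;Z=P[...,2];dk=pp.max(-1)<90
        for nm,lo,hi in(('R',-.02,.02),('L',.12,.16)):
            k=dk&(Y>lo)&(Y<hi)&(abs(X)<.028)&(abs(X)>.012)&(Z>.006)&(Z<.014)
            print(lab,nm,k.sum(),"Y mean,med",Y[k].mean().round(4),np.median(Y[k]).round(4))
st()
E
```

```text
near 1050 resid med 0.0001
top 1167 1024 tilt y deg 0.14 tilt x -0.03 Y rng [0.0037 0.1359] X rng [-0.0444  0.0384] ztop at Ymin,Ymax [np.float64(0.0013), np.float64(0.001)]
((-2.9778671264648438, 69.15988159179688), (83.79888916015625, 135.0926971435547), 0.4044222831726074)
before R 51 Y mean,med -0.0002 -0.0006
before L 46 Y mean,med 0.1363 0.1363
now R 61 Y mean,med 0.0019 0.0004
now L 53 Y mean,med 0.1408 0.1412
near 876 resid med 0.0007
scene 941 864 tilt y deg 0.26 tilt x -0.06 Y rng [0.0066 0.1394] X rng [-0.0412  0.0432] ztop at Ymin,Ymax [np.float64(0.0021), np.float64(0.0015)]
((0.12738418579101562, 74.30831146240234), (139.927490234375, 87.82447814941406), 89.64945983886719)
before R 61 Y mean,med -0.0015 -0.0015
before L 66 Y mean,med 0.1367 0.1367
now R 73 Y mean,med 0.0012 -0.0009
now L 70 Y mean,med 0.1399 0.1405
t 18.5 p [ 0.5194 -0.1723  0.3375] F [-0.01 -0.27  0.11] Fax -0.26 tq [-0.021  0.032  0.012] op 0.0507 q [-0.35  0.23  1.48  0.02  1.42 -2.21]
 yaw(y to -x)deg 16.13 tilt y-axis elev 0.41 z elev 1.45
```

View pics/top11.png

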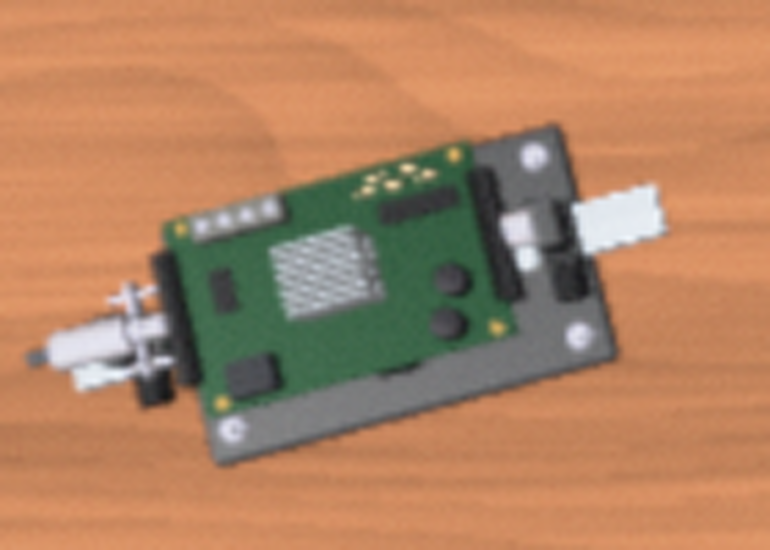

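View pics/scene11.png

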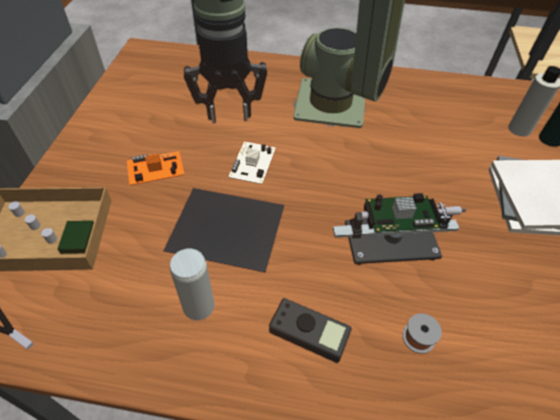

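The board sits level between both jaws in the top crop, with its corners at (165,220) and (515,335). The sprung jaw is held back about 4 mm, and the bystanders are where they were. Handing in.

```bash
python3 -c "
from cell import manip
print(manip.job_done())"
```

```text
the job is handed in; nothing more can be done
None
```

The control board is clipped into the holder, component side up, and let go. The job was handed in at about 18.6 s of the 72 s allowed; no verdict was reported.

**What I did:**
- I pushed lightly on the +y jaw with shut fingers. It gave at about 1 N/mm, so that is the sprung jaw.
- I gripped the heat sink along the board's length and put one edge into the sprung groove with the board tipped 10°.
- I pushed that jaw back about 10 mm. The highest rail force read was about 13 N, short of the stop.
- I lowered the board level in front of the fixed jaw and eased it back until it stopped rigidly in the groove. Then I released it and withdrew.

**Last checks:**
- **Tilt:** 0.1–0.3° by both cameras.
- **Squareness:** about 0.4° off in both views.
- **Height:** within about 1 mm of groove height.
- **Sideways:** +0.1 mm from the scene camera and -3 mm from the top camera; +1 mm from the arm's own reading before release. All are within 8 mm.
- **Sprung jaw:** held back about 3–5 mm (roughly 4), against the 3–4.5 mm expected for a seated board.
- **Bystanders:** they look unmoved in the final picture. I did not measure them.

**Disagreement:** against my camera estimate of the fixed groove's floor, the board's centre came out at 69 mm (top camera), 74 mm (scene camera) and about 72 mm (arm). The target is 70 ± 2 mm. I trusted the rigid stop and the jaw's set-back, which both indicate it is fully seated.

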